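# Set out the gear drive kit in its nests and on the sloped rest

### The job

Set out the parts for the next gear drive: put the large gear and the small gear, hubs up, and the brass pillar each fully down in the black nest cut to its shape and size, and lay the bearing plate flat in the middle of the sloped blue rest, bearing side up, with one of its long edges against the yellow ledge. Set the parts down rather than dropping them, and leave the screwdriver and the oil bottle where they are. Any order will do.

Things in the scene. Friction and masses are not known exactly. Their poses are not given: they have to be found in the camera images.
- large_gear: Dark steel spur gear, hub up: toothed disc 64 mm across and 14 mm thick, with a plain round hub 30 mm across standing 16 mm above it (30 mm high in all); about 360 g. The larger of the two gears. Grip it by the hub. Origin: centre of the disc's underside, z up through the hub.
- small_gear: Dark steel spur gear, hub up: toothed disc 42 mm across and 14 mm thick, with a plain round hub 24 mm across standing 16 mm above it (30 mm high in all); about 170 g. The smaller of the two gears. Grip it by the hub. Origin: centre of the disc's underside, z up through the hub.
- pillar: Brass spacer pillar lying on the bench: square bar 70 x 18 x 18 mm with a round spigot 12 mm in diameter and 12 mm long on each end (94 mm overall); about 210 g. Origin: its centre, 9 mm above what it lies on. x runs along it; the y and z axes are square to its flats.
- bearing_plate: Aluminium bearing plate lying flat: base 96 mm (x) by 76 mm (y) by 8 mm thick, with a block 32 mm (x) by 44 mm (y) standing 22 mm above its middle (30 mm high in all) and a round bearing in the block's top; about 260 g. Grip it by the block. Origin: centre of the underside, z up through the block. The same either way round by half a turn.
- large_nest: Fixed black block 100 x 100 mm, 12 mm high, lying flat on the bench, with a round, 80 mm wide recess 6 mm deep with a yellow floor (floor 6 mm above the bench). Holds the large gear: about 8 mm free all round. Origin: under the centre of block and recess, at bench level; z up.
- small_nest: Fixed black block 80 x 80 mm, 12 mm high, lying flat on the bench, with a round, 58 mm wide recess 6 mm deep with a yellow floor (floor 6 mm above the bench). Holds the small gear: about 8 mm free all round. Origin: under the centre of block and recess, at bench level; z up.
- pillar_nest: Fixed black block 128 x 56 mm, 12 mm high, lying flat on the bench, with a rectangular, 112 x 36 mm recess 6 mm deep with a yellow floor (floor 6 mm above the bench). Holds the pillar: about 9 mm free all round. Origin: under the centre of block and recess, at bench level; x along the slot, z up.
- rest_deck: Sloped top of the fixed blue rest: plate 130 mm wide tilted 18 deg, rising away from the robot, free for 100 mm above a yellow ledge 10 mm high along its lower edge. Origin: on its surface at the foot of the ledge, midway along it, 30 mm above the bench. x points up the slope, y along the ledge, z square out of the surface. Top end 61 mm high. A part laid on it may slide or stay.
- screwdriver: Bystander: a screwdriver lying on the bench at the robot's left, to be left alone.
- oil_bottle: Bystander: a white oil bottle with a red cap, 44 mm wide and 115 mm high, standing upright at the robot's right, to be left alone. Origin: centre of its underside.
Things that resemble listed ones, but are neither listed nor needed, are in the scene too. Of the things that look like the pillar, the largest one is meant.

How it is judged:
By the outcome, as a careful person would: the job done as asked, in the order asked, and still so for the second after the job is handed in, with the robot touching nothing.
It also fails if it takes over 90 s, if anything falls off the work surface, if the arm or the gripper's body presses on something with over 40 N, if the wrist force passes 120 N, or if a joint passes its speed limit or range.

### The arm

A 6-joint arm with a two-finger parallel gripper is mounted at the origin on the work surface. World frame = base frame: x ahead of the robot, y to its left, z up, the work surface at z = 0. Lengths are in m, angles in rad, forces in N, time in s.
With the tool pointing down it reaches from about 0.375 to 0.925 m from the base axis. Payload 5.7 kg.
Tool frame: the origin (TCP) lies at the very end of the fingers, on their centre line; the grasp point (between the pads) lies 19 mm behind it; z points along the fingers, y is the direction in which the jaws open and shut (so a half turn about z gives the same grasp; the last joint's range is limited). The gripper opens to 85 mm and grips with 20 to 120 N. Pads are 22 mm wide; open, the fingers measure 114 mm over their backs; the gripper's body (76 mm by 85 mm) begins 54 mm behind the grasp point. The pads swing forward as they close: fully open they stand 13 mm farther back than shut.
Start: joints at [-1.444, 0.359, 1.51, -0, 1.272, -0.115], TCP at [0.144, -0.583, 0.231] pointing down, gripper open.
Joint ranges: [-2.97, 2.97], [-1.01, 2.36], [0.21, 2.38], [-0.96, 4.11], [0.2, 2.71], [-2.98, 2.98]. Speed limits (rad/s): [2.39, 2.39, 3.14, 3.14, 3.14, 3.14].

### API

Orientations are given as a rotation vector (axis times angle).
In Python, from bench import r gives the robot as it stands. The module is installed in compiled form; this text tells all that it offers.
- The arm moves only by the tool jog_arm, never from a script. Its argument "targets" is a list of rows, each a list of 6 numbers: the shift along the tool's x, y, z in mm, then the turn, a rotation vector about the tool's x, y, z in rad. In form: [[x, y, z, ax, ay, az], ...]. A call has 1 to 10 rows; each row is the pose to reach, as a shift and turn from the pose commanded when the call began, along the tool's axes at that moment; what a row does not reach only later rows make up. A row lasts 1/12 s, in which the tool goes at most 41.7 mm and 7.16 degrees, less where a joint would pass 70% of its speed; a pose out of reach is approached as far as the arm can. A call with a gripper value outside its range is refused whole. "hand" is the opening, from -1 (shut) to 1 (fully open), set as the call begins (left out, the last holds). The fingers move at their own pace and stop on an object; the grip force is fixed at half the most. Time passes only in rows, so rows that repeat a pose let the fingers close. It gives the time, the measured TCP pose, the force and the opening at its end, in the units of the state.
- r.observe(): the state, without advancing time (a new reading comes with each control period).
- r.snapshot(name): name is "scene" or "top" or "wrist"; returns a dict with "image" (480x640x3 uint8, red, green, blue), "K" (3x3 intrinsics, pixels), "T" (4x4, takes a point from camera to world coordinates); the wrist camera has in their place "T_tool_cam" (4x4, takes a point from camera to tool coordinates, whose origin is the TCP and whose axes are the flange's). Camera axes: x right, y up, looking along -z (the intrinsics and any distortion apply to the point x, -y, -z); pixel columns grow to the right and rows downward; lengths in m; the calibration is good to about 2 mm. A picture is of the moment at which its call begins: read the wrist's pose just before it. There is no depth.
- r.sign_off(): hands the job in, once; it reports no verdict.
Trained networks look in the newest picture that a camera, given by its name, has taken for a name from the list of things; names that differ only in an ending like _2 or _b are one class to them, and where a whole thing is asked for, a point or a joint stands for the part that bears it (a point fixed in the world has none). Each returns a list of dicts, best first, with "conf" (0 to 1); they miss things now and then, are a little off and sometimes report something else, mostly with a low value. They report only what shows in the picture. A call takes as long as a camera call. They do not tell look-alikes from the thing itself.
- r.silhouettes(camera, thing): "pixels" (480x640 bool, what is visible of it) and "extent" ([centre column, centre row, width, height] in pixels, round what is visible of it).
The state is a dict: "clock": time; "joint_positions": joint angles; "dq": joint speeds; "tau": joint torques, N m; "ee_pos": TCP position; "tcp_rot": TCP orientation; "force": force on the tool from outside, world axes, zero at the start; "wrist_torque": the same for the moment, N m; "finger_gap": finger opening in m.
Only numpy, scipy, OpenCV 4.12 (cv2) and the standard library are available. Lean on these libraries where they do the work, as an engineer would, in place of code of your own. Each camera call takes 0.05 s, during which the arm holds its last target.

## Working session

There is one attempt and no reset: what is moved stays moved. The work goes in short steps, Python scripts to look and compute and a tool call to move; the robot and the scene stay as the last step left them, time stands still between calls to the robot, and variables do not carry over. Pictures are saved under pics/ and viewed, and the job is handed in when it is done.

Besides the shell and the picture viewer there is one more tool, called after ">>>" as name(argument=value, ...), one argument or row to a line, values as JSON. jog_arm: Moves the arm, as the interface text tells. Its arguments: {"type":"object","properties":{"targets":{"type":"array"},"hand":{"type":"number"}},"required":["targets"]}

```bash
mkdir -p pics; python3 - <<'E'
from bench import r
import cv2
print(r.observe())
for n in ("scene","top"):
    s=r.snapshot(n); cv2.imwrite(f"pics/{n}0.png",s["image"][:,:,::-1]); print(n,s["K"],s["T"])
    for t in ["large_gear","small_gear","pillar","bearing_plate","large_nest","small_nest","pillar_nest","rest_deck","screwdriver","oil_bottle"]:
        for d in r.silhouettes(n,t): print(t,round(d["conf"],2),[round(float(v)) for v in d["extent"]],int(d["pixels"].sum()))
E
```

```text
{'clock': 0.0, 'joint_positions': array([-1.44410962e+00,  3.59494682e-01,  1.51140753e+00,  2.03667882e-05,
        1.27252952e+00, -1.15104595e-01]), 'dq': array([ 1.24493387e-05,  8.58014323e-04,  1.24666809e-04, -1.61828127e-03,
        2.12916343e-04, -7.76989361e-04]), 'tau': array([-1.65591875e-03, -5.27622664e+01, -2.78624833e+01, -1.44948849e-04,
        1.34172617e-02,  2.49855816e-05]), 'ee_pos': array([ 0.14357662, -0.58187447,  0.23046922]), 'tcp_rot': array([-3.11683763e+00, -3.78649213e-01, -1.38330849e-05]), 'force': array([-0.37149188, -0.28268413,  0.38303322]), 'wrist_torque': array([ 0.00117165, -0.02099019, -0.00414276]), 'finger_gap': 0.08515654725978622}
scene [[525.65111542   0.         312.9818586 ]
 [  0.         525.65111542 246.54693704]
 [  0.           0.           1.        ]] [[ 6.43641135e-01 -6.63337251e-01  3.81719505e-01  9.69814736e-01]
 [ 7.65327387e-01  5.58051002e-01 -3.20707139e-01 -3.88662648e-01]
 [-2.81960402e-04  4.98560698e-01  8.66854746e-01  1.13797654e+00]
 [ 0.00000000e+00  0.00000000e+00  0.00000000e+00  1.00000000e+00]]
large_gear 0
[... 731 characters left out ...]
7e-01 -8.83591439e-02  3.51942351e-01]
 [-9.99994661e-01 -3.26615811e-03 -9.72857631e-05 -1.09276410e-02]
 [-3.85499668e-04  8.83583565e-02  9.96088677e-01  1.40536541e+00]
 [ 0.00000000e+00  0.00000000e+00  0.00000000e+00  1.00000000e+00]]
large_gear 0.56 [412, 243, 19, 17] 280
small_gear 0.56 [350, 245, 13, 15] 115
pillar 0.55 [321, 225, 22, 12] 79
pillar 0.54 [294, 277, 22, 10] 97
pillar 0.43 [297, 246, 31, 14] 163
bearing_plate 0.98 [208, 247, 32, 26] 691
large_nest 0.96 [221, 188, 36, 31] 974
large_nest 0.34 [338, 178, 41, 34] 1465
small_nest 0.94 [404, 185, 28, 30] 677
pillar_nest 0.64 [289, 185, 18, 42] 705
screwdriver 0.65 [288, 185, 16, 42] 711
screwdriver 0.6 [151, 226, 10, 62] 325
```

```bash
python3 - <<'E'
import cv2
a=cv2.imread("pics/scene0.png")
cv2.imwrite("pics/s1.png",cv2.resize(a[120:440,90:490],(800,640))[:600])
b=cv2.imread("pics/top0.png")
cv2.imwrite("pics/t1.png",cv2.resize(b[140:310,130:470],None,fx=2.35,fy=2.35,interpolation=cv2.INTER_CUBIC))
E
```

```text
(no output)
```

View pics/s1.png

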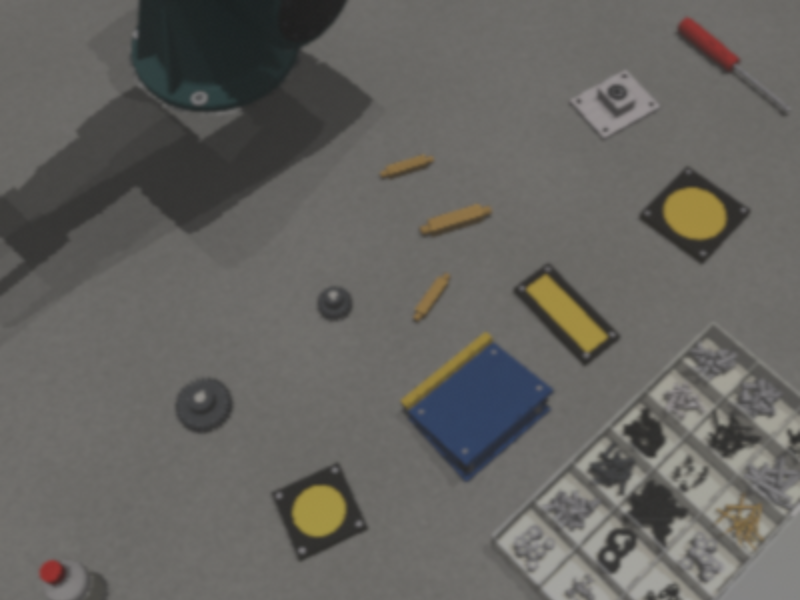

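View pics/t1.png

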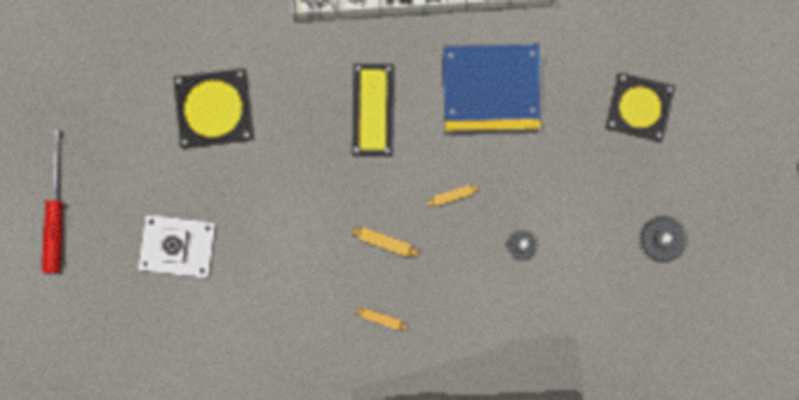

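The scene crop and the top crop agree. All pixels below are in the full top image.

- **Gears:** large at (412,242), small at (352,244).
- **Plate:** (205,245).
- **Nests:** large (221,186), pillar (289,186), small (402,185).
- **Rest:** (339,178), with the yellow ledge on the robot side.
- **Pillar-like bars:** (294,243), (322,223) and (293,275). The first is clearly the longest and thickest, so it fits "the largest". I'll confirm it in an enlarged crop.

Next I'll measure positions.

```bash
cat > h.py <<'E'
import numpy as np, cv2
from bench import r
from scipy.spatial.transform import Rotation as R
def ray(K,T,uv):
    uv=np.atleast_2d(np.array(uv,float))
    d=np.c_[(uv[:,0]-K[0,2])/K[0,0],-(uv[:,1]-K[1,2])/K[1,1],-np.ones(len(uv))]
    return T[:3,3],d@T[:3,:3].T
def toz(K,T,uv,z):
    o,d=ray(K,T,uv); return o+d*((z-o[2])/d[:,2])[:,None]
def proj(K,T,P):
    p=(np.atleast_2d(P)-T[:3,3])@T[:3,:3]
    return np.c_[K[0,0]*p[:,0]/-p[:,2]+K[0,2],-K[1,1]*p[:,1]/-p[:,2]+K[1,2]]
def Ttool(o):
    T=np.eye(4);T[:3,:3]=R.from_rotvec(o["tcp_rot"]).as_matrix();T[:3,3]=o["ee_pos"];return T
def wrist(name):
    o=r.observe(); s=r.snapshot("wrist"); T=Ttool(o)@s["T_tool_cam"]
    cv2.imwrite(f"pics/{name}.png",s["image"][:,:,::-1]); np.savez(f"pics/{name}.npz",K=s["K"],T=T,img=s["image"])
    return s["image"],s["K"],T,o
def down(yaw): # tool z down, tool y axis at world angle yaw
    y=np.array([np.cos(yaw),np.sin(yaw),0]);z=np.array([0,0,-1.]);x=np.cross(y,z)
    return np.c_[x,y,z]
def move(pos,Rt=None):
    "shift (mm) and rotvec in tool axes from measured pose"
    o=r.observe();T=Ttool(o);Rc=T[:3,:3]
    sh=Rc.T@(np.array(pos)-T[:3,3])*1000
    rv=R.from_matrix(Rc.T@(Rc if Rt is None else Rt)).as_rotvec()
    print("shift",sh.round(1),"turn",rv.round(3),"deg",round(float(np.degrees(np.linalg.norm(rv))),1))
def blob(mask,minA=20):
    n,l,st,c=cv2.connectedComponentsWithStats(mask.astype(np.uint8))
    return [(int(st[i,4]),c[i].round(1),cv2.minAreaRect(np.argwhere(l==i)[:,::-1].astype(np.float32))) for i in range(1,n) if st[i,4]>=minA]
E
python3 - <<'E'
from h import *
s=r.snapshot("top");K,T=s["K"],s["T"];im=s["image"]
hsv=cv2.cvtColor(im,cv2.COLOR_RGB2HSV)
def rep(nm,m,z,mn=20):
    m=m.copy(); m[:140]=0
    for a,c,rc in blob(m,mn):
        P=toz(K,T,c,z)[0]; B=toz(K,T,cv2.boxPoints(rc),z)
        e1,e2=B[1]-B[0],B[2]-B[1]
        e=e1 if np.linalg.norm(e1)>np.linalg.norm(e2) else e2
        print(nm,a,c,P.round(3),"L",np.linalg.norm(e1).round(3),np.linalg.norm(e2).round(3),"ang",np.degrees(np.arctan2(e[1],e[0])).round(1))
H,S,V=[hsv[...,i].astype(int) for i in range(3)]
rep("orange/yel",(S>110)&(H>10)&(H<35),0.009)
rep("blue",(S>100)&(H>95)&(H<130),0.045)
rep("black",(V<70),0.012)
rep("dark",(V<90),0.014)
rep("white",(V>175)&(S<40),0.008)
n,o=r.observe(),0
print(r.observe()["clock"])
c=im[200:300,260:340]; cv2.imwrite("pics/pil.png",cv2.resize(c,None,fx=7,fy=6,interpolation=cv2.INTER_CUBIC)[:,:,::-1][:, :800])
im,K,T,o=wrist("w0"); print(K,T)
E
```

```text
orange/yel 1540 [564.2 185.9] [ 0.621 -0.813  0.009] L 0.113 0.163 ang -156.5
orange/yel 44 [634.7 162.8] [ 0.697 -1.048  0.009] L 0.033 0.039 ang -106.7
orange/yel 421 [288.3 186.2] [0.623 0.083 0.009] L 0.039 0.112 ang -179.9
orange/yel 65 [631.7 178.8] [ 0.644 -1.034  0.009] L 0.04 0.052 ang -174.5
orange/yel 506 [220.1 185.7] [0.626 0.305 0.009] L 0.079 0.081 ang -90.2
orange/yel 269 [402.1 185.1] [ 0.626 -0.287  0.009] L 0.056 0.06 ang -136.1
orange/yel 170 [338.8 192.8] [ 0.601 -0.081  0.009] L 0.13 0.013 ang -90.2
orange/yel 29 [633.5 194.8] [ 0.591 -1.037  0.009] L 0.029 0.022 ang -46.6
orange/yel 48 [633.8 220. ] [ 0.509 -1.032  0.009] L 0.03 0.041 ang -109.1
orange/yel 80 [322.4 222.7] [ 0.504 -0.027  0.009] L 0.068 0.013 ang -71.7
orange/yel 144 [293.5 242.6] [0.44  0.066 0.009] L 0.018 0.092 ang -109.8
orange/yel 79 [292.1 275.4] [0.335 0.07  0.009] L 0.013 0.068 ang -108.5
orange/yel 176 [425.1 468.6] [-0.257 -0.339  0.009] L 0.026 0.069 ang -178.0
orange/yel 33 [140.3 477.5] [-0.28   0.535  0.009] L 0.028 0.012 ang -90.2
orange/yel 26 [186.3 476.7] [-0.278  0.394  0.009
[... 2968 characters left out ...]
.014] L 0.012 0.031 ang -90.2
dark 24 [156.8 477. ] [-0.277  0.482  0.014] L 0.015 0.015 ang -90.2
white 22 [257.9 142.4] [0.77  0.183 0.008] L 0.013 0.016 ang -90.2
white 64 [283.3 141.6] [0.772 0.1   0.008] L 0.01 0.066 ang -90.2
white 585 [204.7 244.5] [0.435 0.351 0.008] L 0.076 0.096 ang -96.9
1.15
[[337.07870159   0.         316.90697598]
 [  0.         337.07870159 237.02801528]
 [  0.           0.           1.        ]] [[ 2.39963443e-01  9.36336652e-01  2.56302986e-01  2.09271883e-01]
 [-9.70781874e-01  2.31363274e-01  6.36678007e-02 -5.67674418e-01]
 [ 3.15397556e-04 -2.64092237e-01  9.64497377e-01  3.73953436e-01]
 [ 0.00000000e+00  0.00000000e+00  0.00000000e+00  1.00000000e+00]]
```

View pics/pil.png

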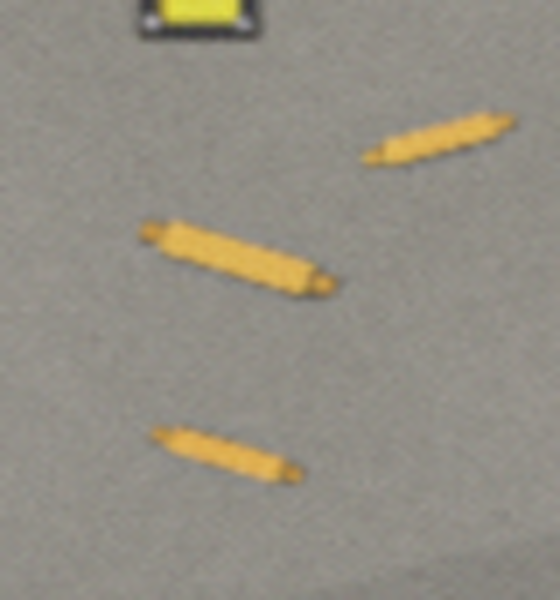

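View pics/w0.png

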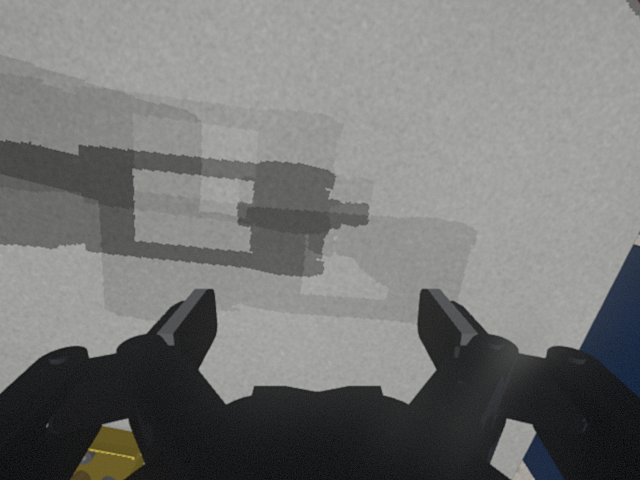

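Measured lengths are 92 mm for the bar at (294,243) and 68 mm for the other two. The enlarged crop shows the same, so the middle bar is the pillar (world 0.440, 0.066, axis about 70°). I'll hover over the large gear first.

```bash
python3 - <<'E'
from h import *
s=r.snapshot("top");K,T=s["K"],s["T"]
for uv in [(411.6,242.5),(352,244)]: print(toz(K,T,uv,0.018))
P=toz(K,T,(411.6,242.5),0.018)[0]
move([P[0],P[1],0.18],down(-np.pi/2))
E
```

```text
[[ 0.43823591 -0.31154244  0.018     ]]
[[ 0.43406328 -0.12125744  0.018     ]]
shift [ 350.9 -192.5   51.3] turn [-0.    -0.     0.242] deg 13.9
```

>>> jog_arm(
  targets=[
    [351,-192,51,0,0,0.242],
    [351,-192,51,0,0,0.242],
    [351,-192,51,0,0,0.242],
    [351,-192,51,0,0,0.242],
    [351,-192,51,0,0,0.242],
    [351,-192,51,0,0,0.242],
    [351,-192,51,0,0,0.242],
    [351,-192,51,0,0,0.242],
    [351,-192,51,0,0,0.242],
    [351,-192,51,0,0,0.242],
  ],
  hand=1,
)

```text
clock: 2.08
ee_pos: [0.4405, -0.3093, 0.18]
tcp_rot: [-3.141, -0.002, -0.001]
force: [-0.8, -0.8, 0.5]
finger_gap: 0.0855
```

>>> jog_arm(
  targets=[
    [0,0,0,0,0,0],
    [0,0,0,0,0,0],
  ],
)

```text
clock: 2.25
ee_pos: [0.4393, -0.3109, 0.1801]
tcp_rot: [-3.141, -0.005, 0.001]
force: [0.8, -0.3, 0.3]
finger_gap: 0.0858
```

```bash
python3 - <<'E'
from h import *
im,K,T,o=wrist("w1"); print(o["ee_pos"],o["tcp_rot"],o["clock"],o["force"])
for d in r.silhouettes("wrist","large_gear"): print(d["conf"],d["extent"])
move([.4382,-.3115,.18],down(-np.pi/2))
print(proj(K,T,[[.438,-.3115,.03],[.438,-.3115,0.014]]))
E
```

```text
[ 0.43927256 -0.31085654  0.18008019] [-3.14132560e+00 -5.11784903e-03  7.73020718e-04] 2.25 [ 0.79545185 -0.2579803   0.25770797]
0.7 [317.6, 211.5, 67.9, 70.2]
shift [ 0.  -1.   0.4] turn [0. 0. 0.] deg 0.0
[[316.20780639 224.76022707]
 [316.23857364 220.84531514]]
```

View pics/w1.png

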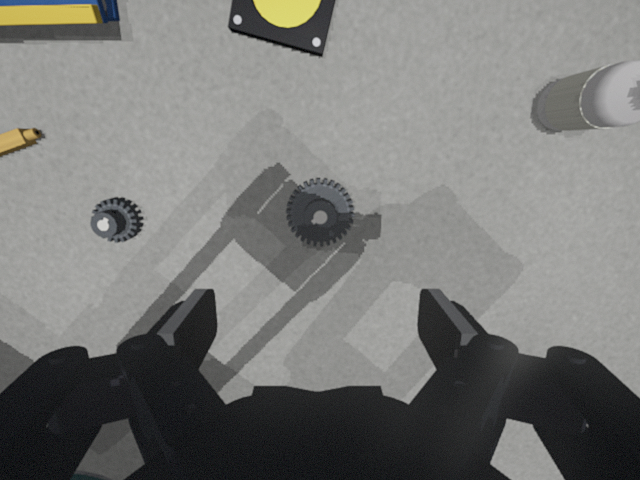

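The wrist view shows the large gear's disc centred at about (320,212) and its hub bore at (320,216), close to where I predicted. I'll measure it.

```bash
python3 - <<'E'
from h import *
d=np.load("pics/w1.npz");K,T=d["K"],d["T"]
print(toz(K,T,[320,216],.03),toz(K,T,[317.6,211.5],.010),toz(K,T,[320,212],.014),toz(K,T,[117,220],.014))
im=cv2.resize(d["img"][160:260,260:380],None,fx=6,fy=6,interpolation=cv2.INTER_CUBIC)
cv2.imwrite("pics/w1c.png",im[:,:,::-1])
P=toz(K,T,[287,15],.006);print("small nest approx",P)
E
```

```text
[[ 0.44597489 -0.31483131  0.03      ]] [[ 0.44612521 -0.31274951  0.01      ]] [[ 0.44643861 -0.31497318  0.014     ]] [[ 0.43810872 -0.12489574  0.014     ]]
small nest approx [[ 0.60997077 -0.28679409  0.006     ]]
```

View pics/w1c.png

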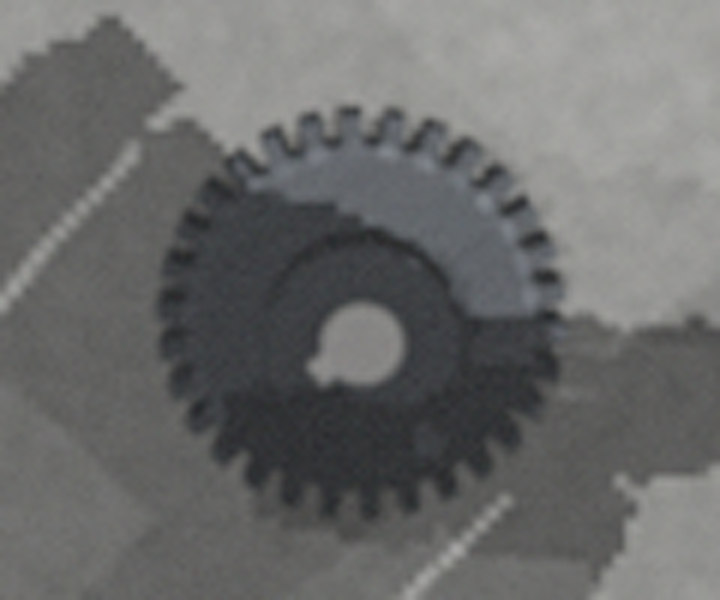

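```bash
python3 - <<'E'
from h import *
move([.4445,-.3145,.085],down(-np.pi/2))
E
```

```text
shift [ 6.4  1.9 95.4] turn [0. 0. 0.] deg 0.0
```

>>> jog_arm(
  targets=[
    [6,3,95,0,0,0],
    [6,3,95,0,0,0],
    [6,3,95,0,0,0],
    [6,3,95,0,0,0],
    [6,3,95,0,0,0],
  ],
)

```text
clock: 2.77
ee_pos: [0.4434, -0.316, 0.085]
tcp_rot: [-3.141, 0.003, 0.002]
force: [0.8, 1.2, 1.0]
finger_gap: 0.0852
```

```bash
python3 - <<'E'
from h import *
im,K,T,o=wrist("w2"); print(o["ee_pos"],o["tcp_rot"],o["clock"],o["force"])
for i in range(3): r.snapshot("wrist"); print(r.observe()["ee_pos"])
E
```

```text
[ 0.44339026 -0.3159597   0.08503732] [-3.14069384e+00  3.30551838e-03  1.88781303e-03] 2.7667 [0.83426991 1.16403339 1.00805042]
[ 0.44488127 -0.31666234  0.08675324]
[ 0.44515714 -0.31662635  0.08701858]
[ 0.44520737 -0.31640673  0.08703196]
```

View pics/w2.png

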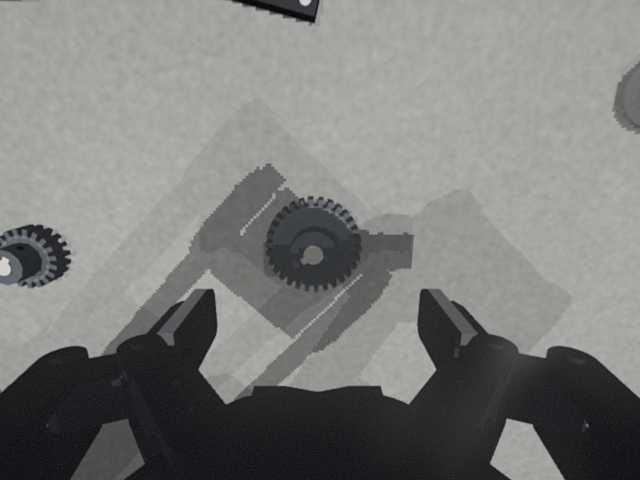

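```bash
cat >> h.py <<'E'
def settle(n=4):
    for i in range(n): r.snapshot("top")
def obsavg(n=5):
    L=[]
    for i in range(n): r.snapshot("top"); L.append(r.observe())
    o=dict(L[-1]); 
    for k in ("ee_pos","tcp_rot","force"):
        o[k]=np.mean([l[k]*(np.sign(l["tcp_rot"]@L[0]["tcp_rot"]) if k=="tcp_rot" else 1) for l in L],0)
    return o
E
python3 - <<'E'
from h import *
im,K,T,o=wrist("w3"); print(o["ee_pos"],o["tcp_rot"],o["clock"],o["force"])
print(proj(K,T,[[.4455,-.315,.03],[.4455,-.315,0.014]]))
cv2.imwrite("pics/w3c.png",cv2.resize(im[180:310,240:390],None,fx=5,fy=4.6,interpolation=cv2.INTER_CUBIC)[:,:,::-1])
for d in r.silhouettes("wrist","large_gear"): print(d["conf"],d["extent"])
E
```

```text
[ 0.44520737 -0.31640673  0.08703196] [ 3.13936105e+00 -1.40501788e-03  3.78659604e-03] 2.9667 [-1.19569371 -0.37394432  0.71356893]
[[312.43890446 256.77275788]
 [312.68018099 249.17483859]]
0.58 [310.0, 245.8, 95.2, 95.5]
```

View pics/w3c.png

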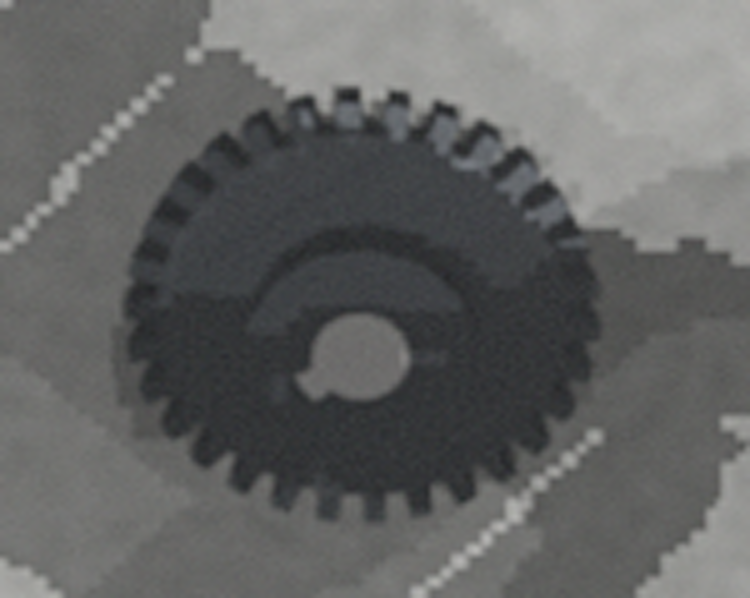

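The bore shows at (312,258) against a predicted (312.4,256.8), so the gear is at (0.445, -0.315). I'll descend on it.

```bash
python3 - <<'E'
from h import *
move([.445,-.315,.016],down(-np.pi/2))
E
```

```text
shift [-0.3 -1.  70.7] turn [ 0.002 -0.002 -0.   ] deg 0.2
```

>>> jog_arm(
  targets=[
    [0,-1,30,0,0,0],
    [0,-1,60,0,0,0],
    [0,-1,70,0,0,0],
    [0,-1,70,0,0,0],
    [0,-1,70,0,0,0],
  ],
)

```text
clock: 3.48
ee_pos: [0.4445, -0.314, 0.0156]
tcp_rot: [-3.141, 0.0, 0.001]
force: [0.3, 0.6, 0.6]
finger_gap: 0.0853
```

>>> jog_arm(
  targets=[
    [0,0,0,0,0,0],
    [0,0,0,0,0,0],
    [0,0,0,0,0,0],
    [0,0,0,0,0,0],
    [0,0,0,0,0,0],
    [0,0,0,0,0,0],
    [0,0,0,0,0,0],
    [0,0,0,0,0,0],
  ],
  hand=-1,
)

```text
clock: 4.15
ee_pos: [0.4449, -0.3144, 0.0164]
tcp_rot: [3.141, -0.0, 0.002]
force: [-0.7, 2.0, 7.7]
finger_gap: 0.0275
```

>>> jog_arm(
  targets=[
    [0,0,-20,0,0,0],
    [0,0,-60,0,0,0],
    [0,0,-100,0,0,0],
    [0,0,-130,0,0,0],
    [0,0,-130,0,0,0],
  ],
)

```text
clock: 4.57
ee_pos: [0.4476, -0.3168, 0.1514]
tcp_rot: [3.134, -0.0, 0.012]
force: [0.8, -1.1, -2.7]
finger_gap: 0.0276
```

```bash
python3 - <<'E'
from h import *
settle(2)
im,K,T,o=wrist("w4"); print(o["ee_pos"],o["tcp_rot"],o["clock"],o["force"],o["finger_gap"])
move([.624,.303,.14],down(-np.pi/2))
E
```

```text
[ 0.44488029 -0.3143879   0.14627688] [ 3.13998352e+00 -1.44805111e-04  2.91479620e-03] 4.6667 [ 0.29064067 -0.14927528 -4.05366087] 0.027492184154700793
shift [ 180.1 -616.4    5.1] turn [-0.001  0.001 -0.   ] deg 0.1
```

View pics/w4.png

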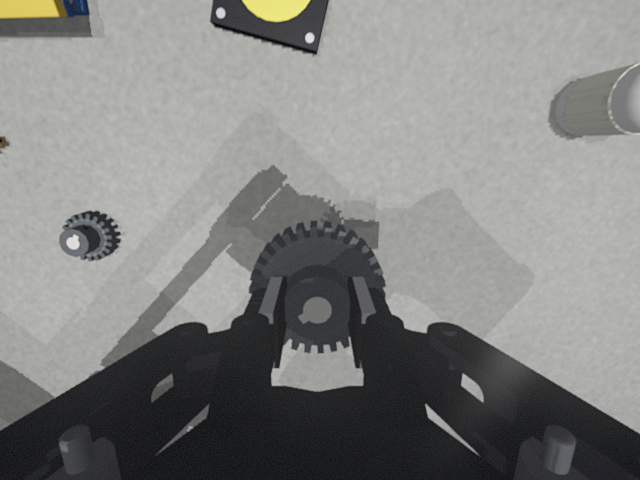

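The gear is held centrally and level, with the bore at (317,311), and the force reading shows its weight.

>>> jog_arm(
  targets=[
    [180,-616,5,0,0,0],
    [180,-616,5,0,0,0],
    [180,-616,5,0,0,0],
    [180,-616,5,0,0,0],
    [180,-616,5,0,0,0],
    [180,-616,5,0,0,0],
    [180,-616,5,0,0,0],
    [180,-616,5,0,0,0],
    [180,-616,5,0,0,0],
    [180,-616,5,0,0,0],
  ],
)

```text
clock: 5.55
ee_pos: [0.5594, 0.0879, 0.1392]
tcp_rot: [3.141, -0.0, -0.009]
force: [1.1, 0.1, -3.3]
finger_gap: 0.0276
```

```bash
python3 - <<'E'
from h import *
o=r.observe(); print(o["ee_pos"],o["clock"]); move([.624,.303,.14],down(-np.pi/2))
E
```

```text
[0.55937635 0.08788953 0.13924568] 5.55
shift [  64.6 -215.1   -1.1] turn [ 0.     0.005 -0.   ] deg 0.3
```

>>> jog_arm(
  targets=[
    [64,-212,0,0,0,0],
    [64,-212,0,0,0,0],
    [64,-212,0,0,0,0],
    [64,-212,0,0,0,0],
    [64,-212,0,0,0,0],
    [64,-212,0,0,0,0],
    [64,-212,0,0,0,0],
    [64,-212,0,0,0,0],
  ],
)

```text
clock: 6.22
ee_pos: [0.6235, 0.2979, 0.1388]
tcp_rot: [3.139, 0.003, -0.008]
force: [-0.3, -1.4, -3.6]
finger_gap: 0.0273
```

```bash
python3 - <<'E'
from h import *
settle(2)
im,K,T,o=wrist("w5"); print(o["ee_pos"],o["tcp_rot"],o["clock"],o["force"],o["finger_gap"])
print(proj(K,T,[[.624,.303,.012]]))
for d in r.silhouettes("wrist","large_nest"): print(d["conf"],d["extent"])
E
```

```text
[0.62373808 0.29626557 0.13984232] [ 3.13955720e+00 -8.41251299e-04 -6.65009529e-03] 6.3167 [ 0.21560611  0.3032286  -2.72073213] 0.02710346362888054
[[306.88359546 228.56734876]]
0.9 [301.2, 211.4, 140.2, 115.2]
```

View pics/w5.png

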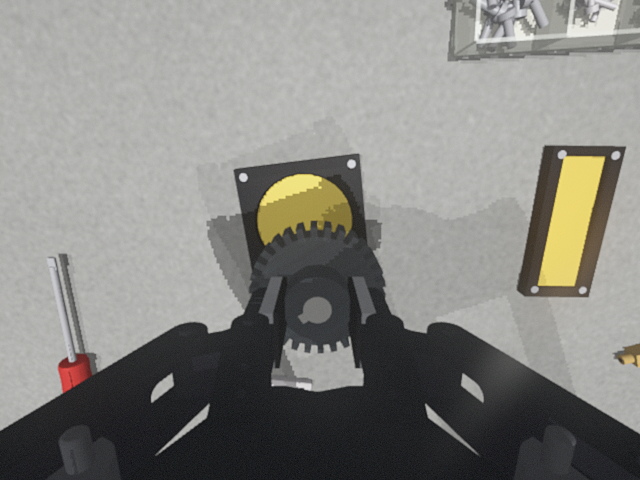

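```bash
python3 - <<'E'
from h import *
d=np.load("pics/w5.npz");K,T=d["K"],d["T"]
a,b=toz(K,T,[[235,169],[359,154]],.012)
e=(b-a);L=np.linalg.norm(e[:2]);e/=L
n=np.array([-abs(e[1]),e[0]*(-1 if e[1]>0 else 1),0]); n=np.array([e[1],-e[0],0]); n*=np.sign(-n[0])
print(a,b,L,"centre",(a+b)/2+n*.05, np.degrees(np.arctan2(e[1],e[0])))
l,rr,t=toz(K,T,[[257,214],[353,214],[305,173]],.0115)
print(l,rr,t,"c",(l+rr)/2,t[0]-.04)
# screw holes
print(toz(K,T,[[243,177],[351,163]],.012).mean(0))
# pillar nest
q=toz(K,T,[[545,147],[625,147],[589,297],[519,294]],.012);print(q.mean(0),q)
E
```

```text
[0.67238304 0.35921379 0.012     ] [0.68385079 0.26192817 0.012     ] 0.0979591790725893 centre [0.62846071 0.30471765 0.012     ] -83.27716320342441
[0.63617845 0.34370575 0.0115    ] [0.63613924 0.26518008 0.0115    ] [0.66922516 0.30414449 0.0115    ] c [0.63615885 0.30444291 0.0115    ] 0.6292251602873897
[0.67157254 0.31062964 0.012     ]
[0.62627211 0.08681313 0.012     ] [[0.68911764 0.1177556  0.012     ]
 [0.68911689 0.0555518  0.012     ]
 [0.56195766 0.05598281 0.012     ]
 [0.56489627 0.11796233 0.012     ]]
```

```bash
python3 - <<'E'
from h import *
o=obsavg(4);print(o["ee_pos"],o["force"])
move([.627,.304,.030],down(-np.pi/2))
E
```

```text
[0.62522827 0.29653664 0.14195908] [-0.01246387  0.1734072  -3.98335979]
shift [  1.5  -7.1 112.3] turn [-0.     0.    -0.001] deg 0.1
```

>>> jog_arm(
  targets=[
    [2,-7,0,0,0,0],
    [2,-7,40,0,0,0],
    [2,-7,80,0,0,0],
    [2,-7,100,0,0,0],
    [2,-7,108,0,0,0],
    [2,-7,112,0,0,0],
    [2,-7,112,0,0,0],
    [2,-7,112,0,0,0],
  ],
)

```text
clock: 7.28
ee_pos: [0.6291, 0.3056, 0.0319]
tcp_rot: [-3.14, 0.0, -0.005]
force: [0.8, 0.2, -3.5]
finger_gap: 0.0273
```

```bash
python3 - <<'E'
from h import *
im,K,T,o=wrist("w6");print(o["ee_pos"],o["force"])
o=obsavg(4);print(o["ee_pos"],o["force"])
E
```

```text
[0.62910458 0.30556881 0.03187623] [ 0.77925637  0.1965142  -3.54883345]
[0.62882293 0.30539192 0.03202352] [-0.06690384 -0.26040583 -3.42022511]
```

View pics/w6.png

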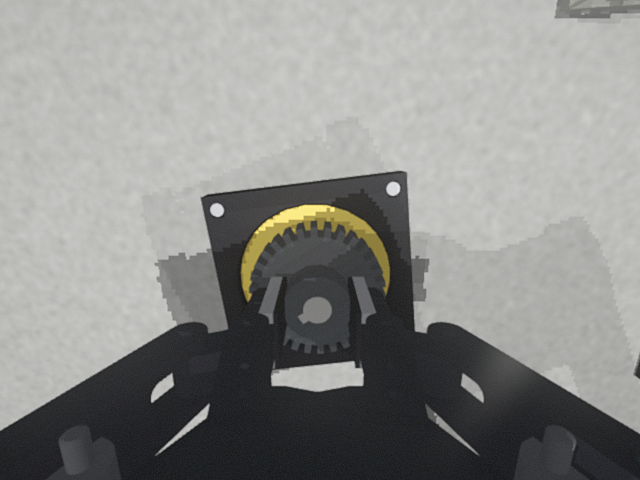

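The gear is centred over the recess: the recess spans columns 241–391 and the gear 250–385. I'll lower it slowly.

>>> jog_arm(
  targets=[
    [0,0,3,0,0,0],
    [0,0,6,0,0,0],
    [0,0,8,0,0,0],
    [0,0,9,0,0,0],
    [0,0,9,0,0,0],
    [0,0,9,0,0,0],
  ],
)

```text
clock: 8.03
ee_pos: [0.6274, 0.3049, 0.0224]
tcp_rot: [-3.142, 0.0, -0.0]
force: [-3.1, -0.8, 8.1]
finger_gap: 0.0271
```

```bash
python3 - <<'E'
from h import *
o=obsavg(3);print(o["ee_pos"],o["force"])
E
```

```text
[0.6274066  0.30484799 0.02245646] [-3.46321547 -1.34473522  7.89739655]
```

The upward force means it's seated. I'll release and lift.

>>> jog_arm(
  targets=[
    [0,0,0,0,0,0],
    [0,0,0,0,0,0],
    [0,0,0,0,0,0],
    [0,0,0,0,0,0],
    [0,0,0,0,0,0],
    [0,0,0,0,0,0],
  ],
  hand=1,
)

```text
clock: 8.68
ee_pos: [0.6275, 0.3048, 0.021]
tcp_rot: [-3.141, 0.0, 0.0]
force: [0.3, -1.3, 0.0]
finger_gap: 0.0858
```

>>> jog_arm(
  targets=[
    [0,0,-15,0,0,0],
    [0,0,-40,0,0,0],
    [0,0,-80,0,0,0],
    [0,0,-110,0,0,0],
    [0,0,-110,0,0,0],
  ],
)

```text
clock: 9.1
ee_pos: [0.6319, 0.3066, 0.1386]
tcp_rot: [-3.137, 0.0, -0.018]
force: [1.8, 0.4, 0.3]
finger_gap: 0.0855
```

```bash
python3 - <<'E'
from h import *
settle(2)
im,K,T,o=wrist("w7");print(o["ee_pos"],o["clock"],o["finger_gap"])
# plate next: hover
move([.435,.351,.15],down(np.radians(-97)))
E
```

```text
[0.62875514 0.30532233 0.13312548] 9.2 0.08485143223461296
shift [-192.4  -46.1  -18.8] turn [-0.    -0.     0.122] deg 7.0
```

View pics/w7.png

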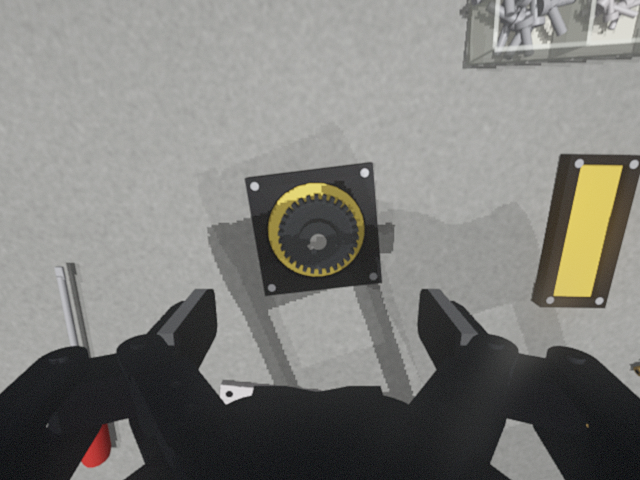

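The large gear sits inside the recess: gear at (319,235), recess centre at (316,229), with yellow visible all round. The plate is next.

>>> jog_arm(
  targets=[
    [-192,-46,-19,0,0,0.122],
    [-192,-46,-19,0,0,0.122],
    [-192,-46,-19,0,0,0.122],
    [-192,-46,-19,0,0,0.122],
    [-192,-46,-19,0,0,0.122],
    [-192,-46,-19,0,0,0.122],
    [-192,-46,-19,0,0,0.122],
  ],
)

```text
clock: 9.83
ee_pos: [0.4327, 0.3506, 0.1488]
tcp_rot: [3.134, -0.188, -0.004]
force: [1.5, 0.1, -0.9]
finger_gap: 0.0855
```

```bash
python3 - <<'E'
from h import *
settle(3)
im,K,T,o=wrist("w8");print(o["ee_pos"],o["clock"],o["finger_gap"])
for d in r.silhouettes("wrist","bearing_plate"): print(d["conf"],d["extent"])
print(proj(K,T,[[.435,.351,.03]]))
E
```

```text
[0.43636908 0.35069073 0.14937569] 9.9833 0.08550412852313133
[[315.21878683 233.90321628]]
```

View pics/w8.png

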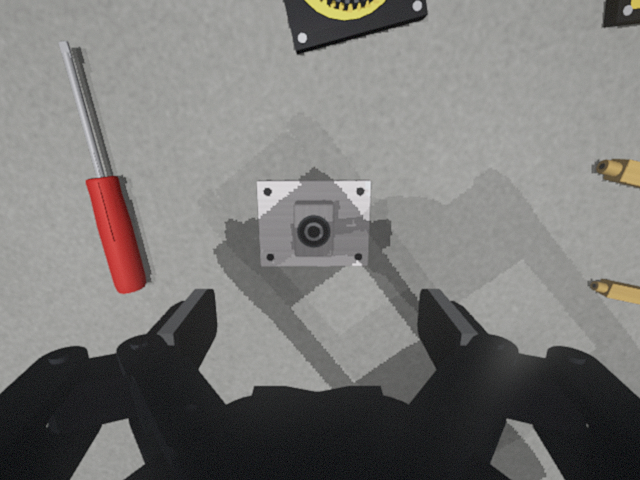

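```bash
python3 - <<'E'
from h import *
d=np.load("pics/w8.npz");K,T=d["K"],d["T"]
q=toz(K,T,[[257,181],[371,180],[368,266],[261,266]],.008)
print(q,q.mean(0)); 
for i,j in [(0,1),(1,2),(2,3),(3,0)]:
    e=q[j]-q[i]; print(np.linalg.norm(e),np.degrees(np.arctan2(e[1],e[0])))
print(toz(K,T,[313.5,231],.03))
h=toz(K,T,[[267,191],[361,191],[358,257],[270,257]],.008);print(h.mean(0))
for i,j in [(0,1),(1,2),(2,3),(3,0)]:
    e=h[j]-h[i]; print(np.degrees(np.arctan2(e[1],e[0])))
c=toz(K,T,h[:0,:2] if 0 else [313.5,231],.03)[0]
move([c[0],c[1],.06],down(np.radians(-97)))
cv2.imwrite("pics/w8c.png",cv2.resize(d["img"][170:280,245:385],None,fx=5,fy=5,interpolation=cv2.INTER_CUBIC)[:,:,::-1])
E
```

```text
[[0.48055006 0.39445188 0.008     ]
 [0.46976414 0.29983645 0.008     ]
 [0.39401123 0.30858277 0.008     ]
 [0.40570181 0.40359788 0.008     ]] [0.43750681 0.35161724 0.008     ]
0.0952282268049489 -96.50349717879553
0.07625615051175123 173.41388043513177
0.09573161221127117 82.98563378158461
0.07540496997863923 -6.9666585745622704
[[0.43755798 0.35207174 0.03      ]]
[0.43739465 0.35184952 0.008     ]
-97.0031581816555
172.37619356366216
82.98705202682976
-6.63098368208299
shift [ 0.7 -1.6 89.5] turn [ 0.     0.    -0.001] deg 0.1
```

View pics/w8c.png

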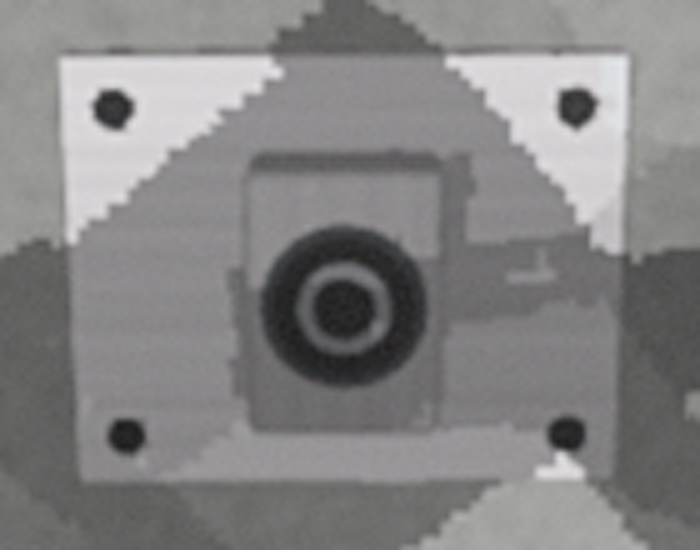

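The plate corners measure 95–96 mm by 75–76 mm, which matches. Its centre is (0.4375, 0.352). I'll descend and grip the block across its 32 mm.

>>> jog_arm(
  targets=[
    [1,-2,40,0,0,0],
    [1,-2,80,0,0,0],
    [1,-2,115,0,0,0],
    [1,-2,133,0,0,0],
    [1,-2,137,0,0,0],
    [1,-2,137,0,0,0],
    [1,-2,137,0,0,0],
  ],
)

```text
clock: 10.67
ee_pos: [0.4379, 0.353, 0.0136]
tcp_rot: [-3.135, 0.193, -0.001]
force: [0.3, 0.4, 0.8]
finger_gap: 0.0851
```

>>> jog_arm(
  targets=[
    [0,0,0,0,0,0],
    [0,0,0,0,0,0],
    [0,0,0,0,0,0],
    [0,0,0,0,0,0],
    [0,0,0,0,0,0],
    [0,0,0,0,0,0],
    [0,0,0,0,0,0],
    [0,0,0,0,0,0],
  ],
  hand=-1,
)

```text
clock: 11.33
ee_pos: [0.4373, 0.3532, 0.0143]
tcp_rot: [-3.135, 0.192, -0.002]
force: [-0.8, -0.9, 6.7]
finger_gap: 0.0305
```

```bash
python3 - <<'E'
from h import *
o=obsavg(3);print(o["ee_pos"],o["force"],o["clock"],o["finger_gap"])
E
```

```text
[0.43729693 0.35323689 0.01426004] [-0.7283453  -0.38679774  6.93244465] 11.4833 0.030365723274654723
```

>>> jog_arm(
  targets=[
    [0,0,-15,0,0,0],
    [0,0,-50,0,0,0],
    [0,0,-90,0,0,0],
    [0,0,-130,0,0,0],
    [0,0,-165,0,0,0],
    [0,0,-165,0,0,0],
  ],
)

```text
clock: 11.98
ee_pos: [0.4404, 0.3553, 0.1855]
tcp_rot: [-3.128, 0.191, -0.016]
force: [1.7, 1.4, -3.2]
finger_gap: 0.0305
```

```bash
python3 - <<'E'
from h import *
settle(2)
o=obsavg(3);print(o["ee_pos"],o["force"],o["clock"],o["finger_gap"])
move([.55,-.08,.20],down(np.radians(-90)))
E
```

```text
[0.43543219 0.35197364 0.17680865] [-0.43296075 -0.37264958 -3.56398838] 12.2333 0.030178379166758286
shift [166.6 414.5 -23.4] turn [ 0.002  0.004 -0.122] deg 7.0
```

>>> jog_arm(
  targets=[
    [166,413,-23,0,0,-0.122],
    [166,413,-23,0,0,-0.122],
    [166,413,-23,0,0,-0.122],
    [166,413,-23,0,0,-0.122],
    [166,413,-23,0,0,-0.122],
    [166,413,-23,0,0,-0.122],
    [166,413,-23,0,0,-0.122],
    [166,413,-23,0,0,-0.122],
    [166,413,-23,0,0,-0.122],
    [166,413,-23,0,0,-0.122],
  ],
)

```text
clock: 13.07
ee_pos: [0.5416, -0.0487, 0.1973]
tcp_rot: [-3.14, 0.001, 0.007]
force: [0.8, 0.7, -3.1]
finger_gap: 0.0301
```

>>> jog_arm(
  targets=[
    [0,30,0,0,0,0],
    [0,30,0,0,0,0],
    [0,30,0,0,0,0],
  ],
)

```text
clock: 13.32
ee_pos: [0.5417, -0.0783, 0.1972]
tcp_rot: [-3.14, 0.006, 0.006]
force: [0.2, 0.7, -3.6]
finger_gap: 0.0304
```

```bash
python3 - <<'E'
from h import *
settle(2)
im,K,T,o=wrist("w9");print(o["ee_pos"],o["tcp_rot"],o["clock"],o["finger_gap"])
E
```

```text
[ 0.54158313 -0.07608125  0.19769533] [-3.13980281e+00  1.02907941e-03  5.84409970e-03] 13.4167 0.03074806641598294
```

View pics/w9.png

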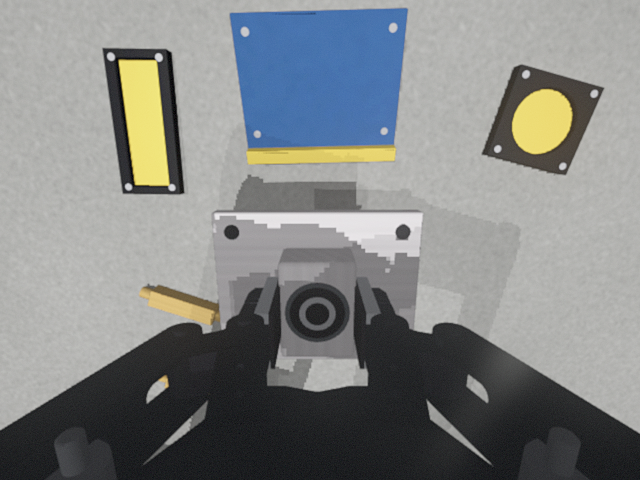

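```bash
python3 - <<'E'
from h import *
im=np.load("pics/w9.npz")["img"]
cv2.imwrite("pics/w9c.png",cv2.resize(im[0:250,205:430],None,fx=3.2,fy=2.4,interpolation=cv2.INTER_CUBIC)[:,:,::-1])
E
```

View pics/w9c.png

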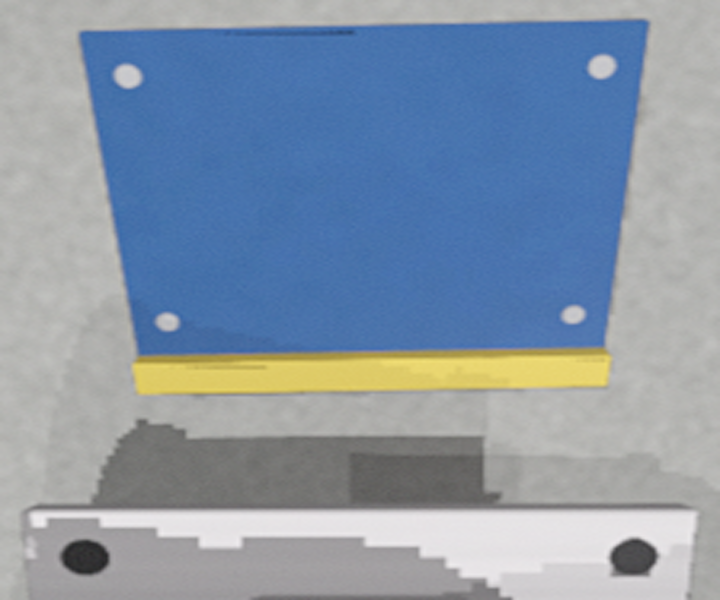

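```bash
cat > rest.py <<'E'
from h import *
from scipy.optimize import least_squares
def restT(x,y,yaw):
    t=np.radians(18);X=np.array([np.cos(t),0,np.sin(t)]);Y=np.array([0,1.,0]);Z=np.cross(X,Y)
    M=R.from_euler('z',yaw).as_matrix()@np.c_[X,Y,Z]; T=np.eye(4);T[:3,:3]=M;T[:3,3]=[x,y,.03];return T
E
python3 - <<'E'
from rest import *
d=np.load("pics/w9.npz");K,T=d["K"],d["T"]
L=np.array([[0,.065,0],[0,-.065,0],[.1,.065,0],[.1,-.065,0],[0,.065,.01],[0,-.065,.01]])
px=np.array([[247.8,148.3],[394.1,145.4],[230.6,13.3],[407.5,8.3],[247.2,150.8],[395.6,147.5]])
def f(p):
    M=restT(*p);return (proj(K,T,L@M[:3,:3].T+M[:3,3])-px).ravel()
s=least_squares(f,[.605,-.08,0]);print(s.x,np.degrees(s.x[2]),s.fun.reshape(-1,2).round(1))
# plate in tool frame: top front corners
o=r.observe();z0=o["ee_pos"][2]
q=toz(K,T,[[205+28/3.2,508/2.4],[205+695/3.2,508/2.4]],z0-.0143+.008)
print(q-o["ee_pos"],np.linalg.norm(q[0]-q[1]))
b=toz(K,T,[317.3,314],z0-.0143+.03);print(b-o["ee_pos"])
E
```

```text
[ 0.60727987 -0.0806944   0.02218387] 1.2710420342625368 [[ 0.1 -0.4]
 [ 0.1 -0.8]
 [-1.2 -0.3]
 [ 1.3  0.1]
 [-1.2  1. ]
 [ 0.9  0.8]]
[[ 0.0384543   0.04449725 -0.0063    ]
 [ 0.03846814 -0.0487461  -0.0063    ]] 0.09324335010437242
[[-0.00037963 -0.00185669  0.0157    ]]
```

```bash
python3 - <<'E'
from rest import *
M=restT(.6073,-.0787,.020)
Rt=M[:3,:3]@np.diag([1,-1,-1.]); print(np.linalg.det(Rt))
P=lambda x,z:M[:3,3]+M[:3,:3]@np.array([x,0,z+.0143])
for z in (.04,.0): print(P(.042,z))
o=obsavg(3);print(o["ee_pos"]);move(P(.042,.04),Rt)
E
```

```text
0.9999999999999999
[ 0.63046012 -0.07823674  0.09462108]
[ 0.64281833 -0.07798954  0.05657882]
[ 0.54234898 -0.07549634  0.1987388 ]
shift [ 88.    2.9 104.3] turn [ 0.002  0.315 -0.018] deg 18.1
```

>>> jog_arm(
  targets=[
    [88,3,50,0,0.315,-0.018],
    [88,3,50,0,0.315,-0.018],
    [88,3,50,0,0.315,-0.018],
    [88,3,80,0,0.315,-0.018],
    [88,3,104,0,0.315,-0.018],
    [88,3,104,0,0.315,-0.018],
    [88,3,104,0,0.315,-0.018],
  ],
)

```text
clock: 14.2
ee_pos: [0.6295, -0.0786, 0.0941]
tcp_rot: [-3.102, -0.029, -0.486]
force: [0.5, 0.0, -2.4]
finger_gap: 0.031
```

```bash
python3 - <<'E'
from rest import *
settle(2)
im,K,T,o=wrist("w10");print(o["ee_pos"],o["tcp_rot"],o["clock"],o["force"],o["finger_gap"])
M=restT(.6073,-.0787,.020)
Rt=M[:3,:3]@np.diag([1,-1,-1.])
print("in rest",M[:3,:3].T@(o["ee_pos"]-M[:3,3]))
P=lambda x,z:M[:3,3]+M[:3,:3]@np.array([x,0,z+.0143])
move(P(.042,.006),Rt)
s=r.snapshot("scene");cv2.imwrite("pics/s2.png",cv2.resize(s["image"][240:400,240:440],(800,600))[:,:,::-1])
E
```

```text
[ 0.63223022 -0.07971612  0.09690614] [3.10168307 0.02919918 0.49583615] 14.3 [ 0.78849768 -0.39383331 -3.24947218] 0.030593418112712528
in rest [ 0.04436111 -0.00151448  0.05593548]
shift [-3.1 -1.9 36. ] turn [ 0.004 -0.004 -0.001] deg 0.3
```

View pics/w10.png

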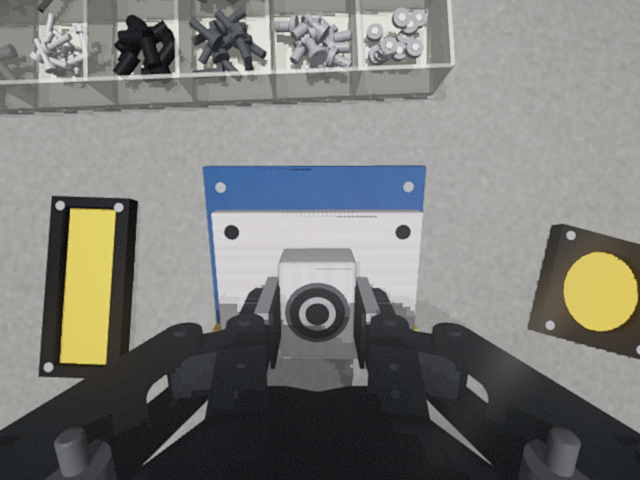

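View pics/s2.png

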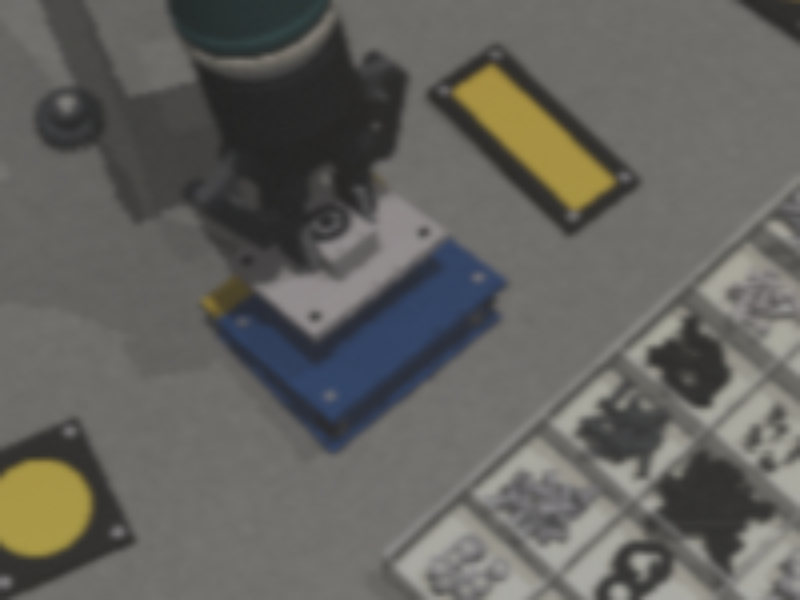

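The plate is parallel to the deck and about 1.5 mm off centre: the deck spans columns 204–425 and the plate 212–423. I'll correct that and descend.

>>> jog_arm(
  targets=[
    [-2,-2,15,0,0,0],
    [-2,-2,28,0,0,0],
    [-2,-2,35,0,0,0],
    [-2,-2,35,0,0,0],
    [-2,-2,35,0,0,0],
  ],
)

```text
clock: 14.82
ee_pos: [0.6398, -0.0778, 0.0612]
tcp_rot: [-3.102, -0.028, -0.491]
force: [0.8, 0.5, -2.3]
finger_gap: 0.0305
```

```bash
python3 - <<'E'
from rest import *
o=obsavg(4)
M=restT(.6073,-.0787,.020)
print(o["clock"],o["force"],"in rest",M[:3,:3].T@(o["ee_pos"]-M[:3,3]))
im,K,T,o=wrist("w11")
s=r.snapshot("scene");cv2.imwrite("pics/s3.png",cv2.resize(s["image"][240:400,240:440],(800,600))[:,:,::-1])
E
```

```text
15.0167 [ 0.05327737  0.12395489 -2.6007912 ] in rest [4.11478481e-02 2.70347286e-05 2.01867426e-02]
```

View pics/w11.png

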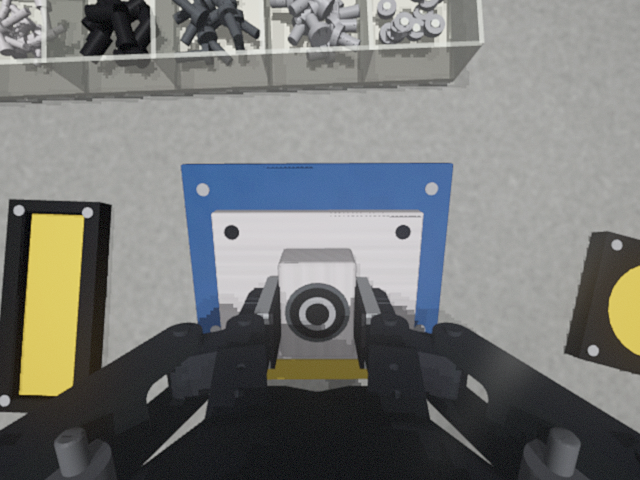

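The plate is centred (317.5 for both), about 6 mm above the deck and 3 mm uphill of the ledge. I'll continue down.

>>> jog_arm(
  targets=[
    [0,0,3,0,0,0],
    [0,0,5,0,0,0],
    [0,0,6,0,0,0],
    [0,0,6,0,0,0],
  ],
)

```text
clock: 15.45
ee_pos: [0.6418, -0.078, 0.0564]
tcp_rot: [3.102, 0.028, 0.493]
force: [-4.6, -0.6, 4.6]
finger_gap: 0.0307
```

```bash
python3 - <<'E'
from rest import *
o=obsavg(4)
M=restT(.6073,-.0787,.020)
print(o["clock"],o["force"],M[:3,:3].T@o["force"],"in rest",M[:3,:3].T@(o["ee_pos"]-M[:3,3]))
E
```

```text
15.65 [-4.06773541 -0.25885095  5.26480945] [-2.24588028 -0.1774499   6.26547899] in rest [4.09515091e-02 2.72977831e-05 1.44482944e-02]
```

It's on the deck at the expected height. Now I'll slide it down to the ledge.

>>> jog_arm(
  targets=[
    [-1,0,0,0,0,0],
    [-2,0,0,0,0,0],
    [-3,0,0,0,0,0],
    [-3,0,0,0,0,0],
    [-3,0,0,0,0,0],
  ],
)

```text
clock: 16.07
ee_pos: [0.6406, -0.0783, 0.0561]
tcp_rot: [3.101, 0.027, 0.498]
force: [-0.1, 1.2, 5.6]
finger_gap: 0.0303
```

```bash
python3 - <<'E'
from rest import *
o=obsavg(4)
M=restT(.6073,-.0787,.020)
print(o["clock"],o["force"],M[:3,:3].T@o["force"],"in rest",M[:3,:3].T@(o["ee_pos"]-M[:3,3]))
E
```

```text
16.2667 [-0.00858632  0.61073688  5.84975841] [1.81112645 0.61078645 5.56232933] in rest [ 0.03977787 -0.00028917  0.01449483]
```

>>> jog_arm(
  targets=[
    [-1,0,-0.5,0,0,0],
    [-2,0,-0.5,0,0,0],
    [-2,0,-0.5,0,0,0],
    [-2,0,-0.5,0,0,0],
  ],
)

```text
clock: 16.6
ee_pos: [0.639, -0.0783, 0.0557]
tcp_rot: [3.101, 0.028, 0.499]
force: [3.9, 2.0, 2.8]
finger_gap: 0.0307
```

```bash
python3 - <<'E'
from rest import *
o=obsavg(4)
M=restT(.6073,-.0787,.020)
print(o["clock"],o["force"],M[:3,:3].T@o["force"],"in rest",M[:3,:3].T@(o["ee_pos"]-M[:3,3]))
E
```

```text
16.8 [4.60702627 1.78297926 2.61721115] [5.22334081 1.69048829 1.05473234] in rest [ 0.03805122 -0.00021516  0.01469463]
```

>>> jog_arm(
  targets=[
    [-1,0,0,0,0,0],
    [-2,0,0,0,0,0],
    [-2,0,0,0,0,0],
    [-2,0,0,0,0,0],
  ],
)

```text
clock: 17.13
ee_pos: [0.6388, -0.0783, 0.0559]
tcp_rot: [3.1, 0.028, 0.503]
force: [8.1, 4.9, 2.5]
finger_gap: 0.0303
```

```bash
python3 - <<'E'
from rest import *
o=obsavg(4)
M=restT(.6073,-.0787,.020)
print(o["clock"],o["force"],M[:3,:3].T@o["force"],"in rest",M[:3,:3].T@(o["ee_pos"]-M[:3,3]))
E
```

```text
17.3333 [8.55882287 4.58939341 2.20628335] [ 8.90736501  4.41731052 -0.57435473] in rest [ 0.03793743 -0.00026817  0.01492898]
```

It's blocked at 37.9 mm with rising force, so the ledge is reached. I'll settle it down and release.

>>> jog_arm(
  targets=[
    [0,0,0.7,0,0,0],
    [0,0,0.7,0,0,0],
    [0,0,0.7,0,0,0],
  ],
)

```text
clock: 17.58
ee_pos: [0.639, -0.0784, 0.0556]
tcp_rot: [3.099, 0.028, 0.503]
force: [6.2, 3.8, 7.4]
finger_gap: 0.0303
```

>>> jog_arm(
  targets=[
    [0,0,0,0,0,0],
    [0,0,0,0,0,0],
    [0,0,0,0,0,0],
    [0,0,0,0,0,0],
    [0,0,0,0,0,0],
    [0,0,0,0,0,0],
  ],
  hand=1,
)

```text
clock: 18.08
ee_pos: [0.6347, -0.078, 0.0531]
tcp_rot: [-3.103, -0.028, -0.491]
force: [-0.1, -0.1, -0.2]
finger_gap: 0.0851
```

>>> jog_arm(
  targets=[
    [0,0,-15,0,0,0],
    [0,0,-45,0,0,0],
    [0,0,-80,0,0,0],
    [0,0,-110,0,0,0],
    [0,0,-110,0,0,0],
  ],
)

```text
clock: 18.5
ee_pos: [0.6028, -0.0791, 0.1636]
tcp_rot: [3.098, 0.028, 0.504]
force: [-1.0, 0.4, 0.1]
finger_gap: 0.0855
```

```bash
python3 - <<'E'
from rest import *
settle(2)
im,K,T,o=wrist("w12");print(o["ee_pos"],o["clock"],o["force"])
cv2.imwrite("pics/w12c.png",cv2.resize(im[120:290,200:440],None,fx=3.3,fy=3.3,interpolation=cv2.INTER_CUBIC)[:,:,::-1])
E
```

```text
[ 0.60170593 -0.07865818  0.15952465] 18.6 [-0.02368696  0.04156911 -0.41189154]
```

View pics/w12c.png

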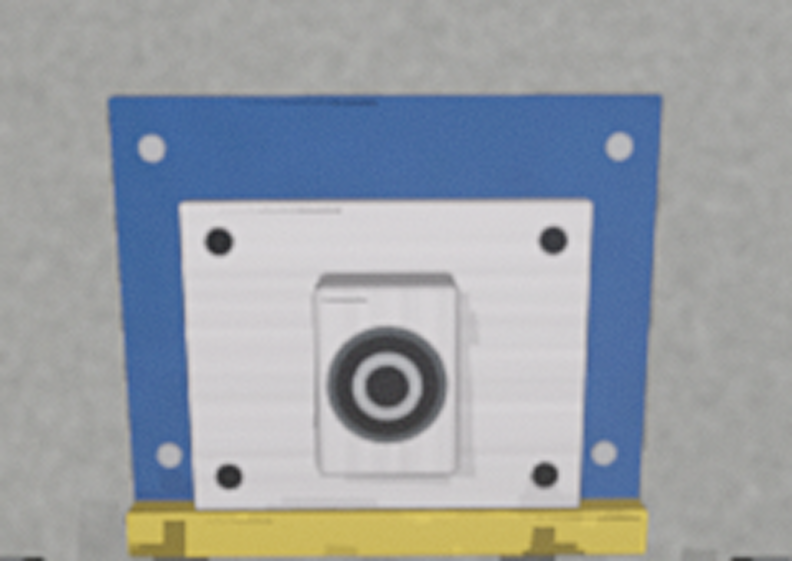

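The plate lies flat, centred (side gaps of about 71 and 68 px at the top edge) and against the ledge along its whole edge. Small gear next.

```bash
python3 - <<'E'
from rest import *
move([.437,-.123,.12],down(-np.pi/2))
E
```

```text
shift [-168.4   41.7  -14.8] turn [ 0.    -0.315  0.018] deg 18.1
```

>>> jog_arm(
  targets=[
    [-168,42,-15,0,-0.315,0.018],
    [-168,42,-15,0,-0.315,0.018],
    [-168,42,-15,0,-0.315,0.018],
    [-168,42,-15,0,-0.315,0.018],
    [-168,42,-15,0,-0.315,0.018],
    [-168,42,-15,0,-0.315,0.018],
    [-168,42,-15,0,-0.315,0.018],
  ],
)

```text
clock: 19.23
ee_pos: [0.437, -0.1231, 0.1193]
tcp_rot: [-3.14, 0.002, 0.002]
force: [0.4, -0.9, 0.4]
finger_gap: 0.0853
```

```bash
python3 - <<'E'
from rest import *
settle(3)
im,K,T,o=wrist("w13");print(o["ee_pos"],o["tcp_rot"],o["clock"],o["force"])
for d in r.silhouettes("wrist","small_gear"): print(d["conf"],d["extent"])
print(proj(K,T,[[.437,-.123,.03]]))
E
```

```text
[ 0.43913716 -0.12344613  0.12043454] [3.14132804e+00 4.13738068e-04 2.21669598e-03] 19.3833 [0.05740554 0.05810491 0.86650724]
0.91 [311.1, 238.8, 50.7, 57.8]
[[314.49163205 245.11782196]]
```

View pics/w13.png

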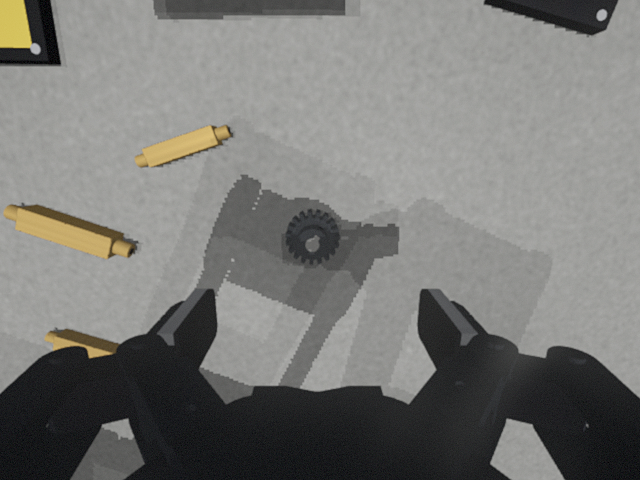

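```bash
python3 - <<'E'
from rest import *
d=np.load("pics/w13.npz");K,T=d["K"],d["T"]
g=toz(K,T,[312.5,243.5],.03)[0];print(g,toz(K,T,[312.5,237.5],.014))
move([g[0],g[1]+.001,.016],down(-np.pi/2))
E
```

```text
[ 0.43821555 -0.12156585  0.03      ] [[ 0.43832026 -0.1213759   0.014     ]]
shift [ -0.7  -2.8 104.6] turn [ 0.    -0.001  0.001] deg 0.1
```

>>> jog_arm(
  targets=[
    [-0.5,-2.5,0,0,0,0],
    [-0.5,-2.5,40,0,0,0],
    [-0.5,-2.5,75,0,0,0],
    [-0.5,-2.5,97,0,0,0],
    [-0.5,-2.5,104,0,0,0],
    [-0.5,-2.5,104,0,0,0],
  ],
)

```text
clock: 19.98
ee_pos: [0.436, -0.12, 0.015]
tcp_rot: [-3.14, -0.0, 0.005]
force: [0.2, 0.1, -0.1]
finger_gap: 0.0856
```

>>> jog_arm(
  targets=[
    [0,0,0,0,0,0],
    [0,0,0,0,0,0],
    [0,0,0,0,0,0],
    [0,0,0,0,0,0],
    [0,0,0,0,0,0],
    [0,0,0,0,0,0],
    [0,0,0,0,0,0],
    [0,0,0,0,0,0],
  ],
  hand=-1,
)

```text
clock: 20.65
ee_pos: [0.4376, -0.1211, 0.0175]
tcp_rot: [3.141, -0.0, 0.003]
force: [-1.3, 0.1, 10.5]
finger_gap: 0.0212
```

>>> jog_arm(
  targets=[
    [0,0,-15,0,0,0],
    [0,0,-50,0,0,0],
    [0,0,-90,0,0,0],
    [0,0,-120,0,0,0],
    [0,0,-120,0,0,0],
  ],
)

```text
clock: 21.07
ee_pos: [0.4406, -0.1223, 0.1419]
tcp_rot: [3.137, -0.0, 0.015]
force: [0.4, -0.6, -1.3]
finger_gap: 0.0214
```

```bash
python3 - <<'E'
from rest import *
settle(2)
im,K,T,o=wrist("w14");print(o["ee_pos"],o["tcp_rot"],o["clock"],o["force"],o["finger_gap"])
move([.626,-.284,.13],down(-np.pi/2))
E
```

```text
[ 0.43787192 -0.12119913  0.13772179] [ 3.14013091e+00 -2.66357049e-04  5.29172778e-03] 21.1667 [-0.03045685  0.95336509 -1.79813862] 0.021252078767736115
shift [189.4 163.3   6.5] turn [ 0. -0. -0.] deg 0.0
```

View pics/w14.png

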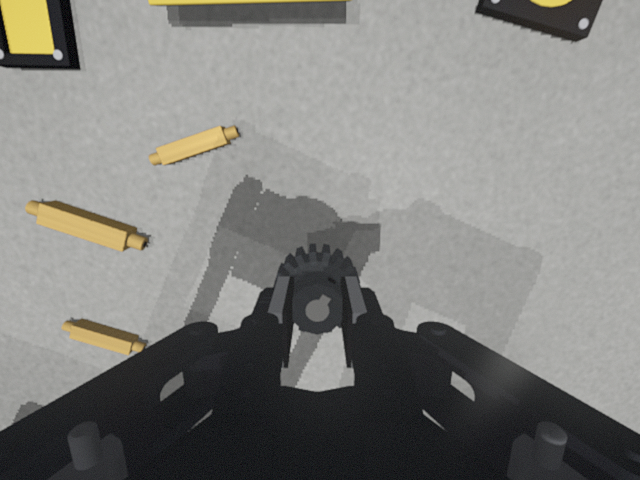

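The gear is held and level. Now to the small nest.

>>> jog_arm(
  targets=[
    [189,163,6,0,0,0],
    [189,163,6,0,0,0],
    [189,163,6,0,0,0],
    [189,163,6,0,0,0],
    [189,163,6,0,0,0],
    [189,163,6,0,0,0],
    [189,163,6,0,0,0],
    [189,163,6,0,0,0],
  ],
)

```text
clock: 21.88
ee_pos: [0.6261, -0.2849, 0.1269]
tcp_rot: [-3.14, 0.002, 0.005]
force: [-1.1, -0.3, -2.4]
finger_gap: 0.0214
```

```bash
python3 - <<'E'
from rest import *
settle(3)
im,K,T,o=wrist("w15");print(o["ee_pos"],o["tcp_rot"],o["clock"],o["force"],o["finger_gap"])
print(proj(K,T,[.627,-.286,.012]))
E
```

```text
[ 0.62377986 -0.28225231  0.12825256] [-3.13885794e+00  5.02467369e-05  6.63244177e-03] 22.0333 [-0.33636131  0.0667617  -1.98787954] 0.02123045507237498
[[320.42625694 228.51077016]]
```

View pics/w15.png

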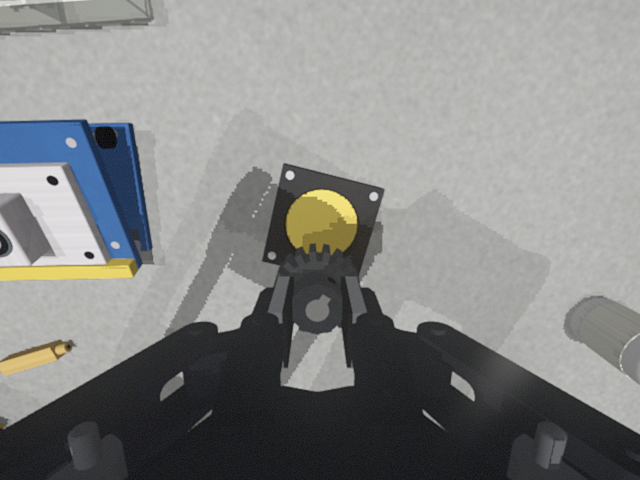

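```bash
python3 - <<'E'
from rest import *
d=np.load("pics/w15.npz");K,T=d["K"],d["T"]
q=toz(K,T,[[374,196],[271,255]],.012);print(q.mean(0),toz(K,T,[322,189],.012)[0]-[.029,0,0],toz(K,T,[[286,222],[358,222]],.012))
c=q.mean(0)
o=obsavg(3);print(o["ee_pos"])
move([c[0]-.0005,c[1]+.0015,.032],down(-np.pi/2))
E
```

```text
[ 0.62886291 -0.28663582  0.012     ] [ 0.62919856 -0.28710239  0.012     ] [[ 0.63225128 -0.25889485  0.012     ]
 [ 0.63230964 -0.31553212  0.012     ]]
[ 0.62475515 -0.28266895  0.12998663]
shift [ 3.3  2.3 98.4] turn [-0.001  0.001  0.   ] deg 0.1
```

>>> jog_arm(
  targets=[
    [3,2.5,0,0,0,0],
    [3,2.5,40,0,0,0],
    [3,2.5,75,0,0,0],
    [3,2.5,92,0,0,0],
    [3,2.5,97,0,0,0],
    [3,2.5,97,0,0,0],
    [3,2.5,97,0,0,0],
  ],
)

```text
clock: 22.82
ee_pos: [0.6299, -0.2868, 0.0345]
tcp_rot: [3.141, -0.0, 0.002]
force: [0.8, 0.2, -0.4]
finger_gap: 0.0212
```

```bash
python3 - <<'E'
from rest import *
o=obsavg(3);print(o["ee_pos"],o["force"])
im,K,T,o=wrist("w16")
cv2.imwrite("pics/w16c.png",cv2.resize(im[150:380,200:440],None,fx=2.6,fy=2.6,interpolation=cv2.INTER_CUBIC)[:,:,::-1])
E
```

```text
[ 0.63049165 -0.28714798  0.03544039] [ 0.10926686 -0.13221701 -0.72779696]
```

View pics/w16c.png

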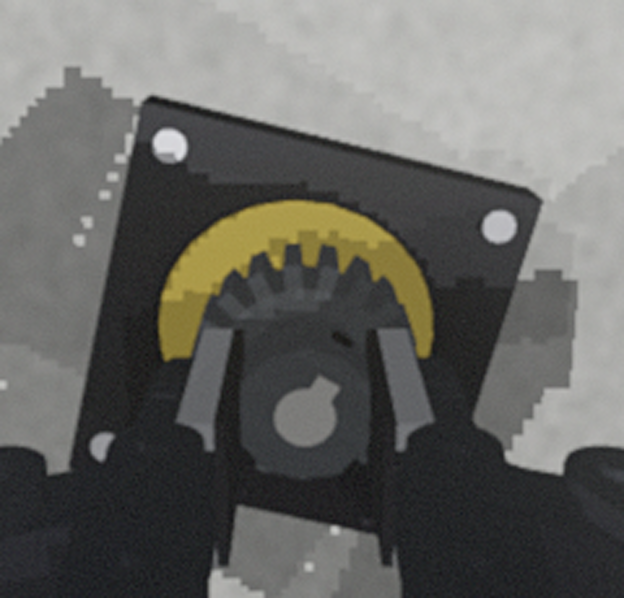

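>>> jog_arm(
  targets=[
    [-1.5,-1.5,3,0,0,0],
    [-1.5,-1.5,6,0,0,0],
    [-1.5,-1.5,9,0,0,0],
    [-1.5,-1.5,10,0,0,0],
    [-1.5,-1.5,10,0,0,0],
    [-1.5,-1.5,10,0,0,0],
  ],
)

```text
clock: 23.52
ee_pos: [0.6273, -0.2846, 0.0236]
tcp_rot: [-3.141, 0.0, 0.001]
force: [-1.9, 2.2, 5.1]
finger_gap: 0.0216
```

```bash
python3 - <<'E'
from rest import *
o=obsavg(3);print(o["ee_pos"],o["force"])
E
```

```text
[ 0.62725535 -0.28466461  0.02364972] [-1.86600346  1.36597703  5.11858331]
```

Contact is at the expected 23.5 mm, so I'll release.

>>> jog_arm(
  targets=[
    [0,0,0,0,0,0],
    [0,0,0,0,0,0],
    [0,0,0,0,0,0],
    [0,0,0,0,0,0],
    [0,0,0,0,0,0],
    [0,0,0,0,0,0],
  ],
  hand=1,
)

```text
clock: 24.17
ee_pos: [0.6275, -0.2848, 0.0232]
tcp_rot: [-3.141, 0.0, 0.0]
force: [0.6, -0.2, 0.7]
finger_gap: 0.0854
```

>>> jog_arm(
  targets=[
    [0,0,-15,0,0,0],
    [0,0,-40,0,0,0],
    [0,0,-80,0,0,0],
    [0,0,-120,0,0,0],
    [0,0,-120,0,0,0],
  ],
)

```text
clock: 24.58
ee_pos: [0.6323, -0.2875, 0.1523]
tcp_rot: [3.135, -0.0, 0.019]
force: [1.9, -1.2, 0.5]
finger_gap: 0.0854
```

```bash
python3 - <<'E'
from h import *
settle(2)
im,K,T,o=wrist("w17");print(o["ee_pos"],o["clock"],o["finger_gap"])
cv2.imwrite("pics/w17c.png",cv2.resize(im[150:320,200:440],None,fx=3.2,fy=3.2,interpolation=cv2.INTER_CUBIC)[:,:,::-1])
move([.443,.066,.14],down(np.radians(-20)))
move([.443,.066,.14],down(np.radians(-200)))
E
```

```text
[ 0.62910348 -0.28576819  0.14611861] 24.6833 0.08542304451377546
shift [-184.7 -350.9    3.6] turn [ 1.000e-03 -1.000e-03 -1.222e+00] deg 70.0
shift [-184.7 -350.9    3.6] turn [-1.00e-03 -1.00e-03  1.92e+00] deg 110.0
```

View pics/w17c.png

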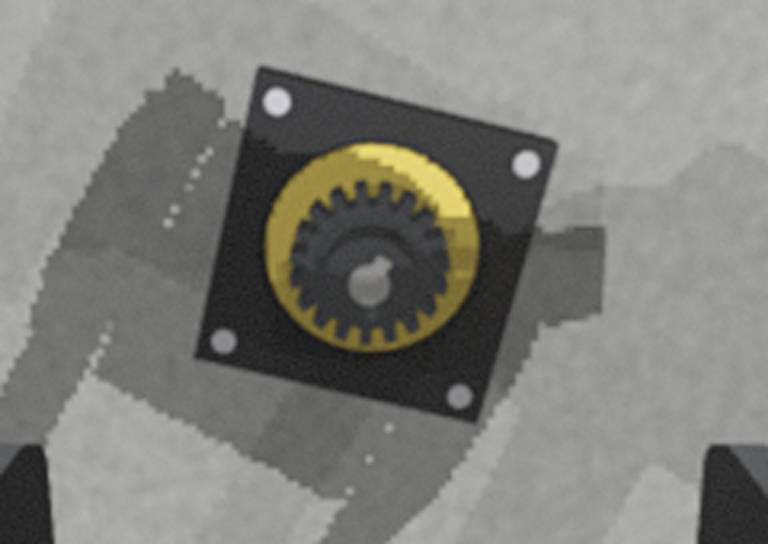

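The small gear is inside its recess with yellow all round. Pillar next: the jaw must turn 70°.

>>> jog_arm(
  targets=[
    [-185,-351,4,0,0,-0.122],
    [-185,-351,4,0,0,-0.244],
    [-185,-351,4,0,0,-0.367],
    [-185,-351,4,0,0,-0.489],
    [-185,-351,4,0,0,-0.611],
    [-185,-351,4,0,0,-0.733],
    [-185,-351,4,0,0,-0.855],
    [-185,-351,4,0,0,-0.978],
    [-185,-351,4,0,0,-1.1],
    [-185,-351,4,0,0,-1.222],
  ],
)

```text
clock: 25.57
ee_pos: [0.4372, 0.0691, 0.1375]
tcp_rot: [-2.563, -1.808, 0.007]
force: [0.2, 0.7, 0.3]
finger_gap: 0.0853
```

```bash
python3 - <<'E'
from h import *
o=r.observe();print(o["ee_pos"],o["joint_positions"])
move([.443,.066,.14],down(np.radians(-20)))
E
```

```text
[0.43722507 0.06907923 0.13749867] [-5.81479037e-04  2.59017613e-01  1.94498970e+00  1.43572412e-03
  9.44247319e-01  3.40629869e-01]
shift [-1.   6.5 -2.5] turn [-0.007  0.001  0.007] deg 0.6
```

>>> jog_arm(
  targets=[
    [0,3,0,0,0,0],
    [0,3,0,0,0,0],
    [0,3,0,0,0,0],
  ],
)

```text
clock: 25.82
ee_pos: [0.4455, 0.0648, 0.1387]
tcp_rot: [-2.574, -1.8, 0.001]
force: [0.8, 0.5, -0.8]
finger_gap: 0.0853
```

```bash
python3 - <<'E'
from h import *
settle(2)
im,K,T,o=wrist("w18");print(o["ee_pos"],o["clock"],o["finger_gap"])
for d in r.silhouettes("wrist","pillar"): print(d["conf"],d["extent"])
E
```

```text
[0.44593855 0.0643048  0.13898184] 25.9167 0.08546195682076507
0.84 [310.7, 226.1, 24.0, 116.4]
0.62 [193.1, 257.6, 27.4, 72.5]
0.61 [405.9, 290.2, 28.0, 48.0]
```

View pics/w18.png

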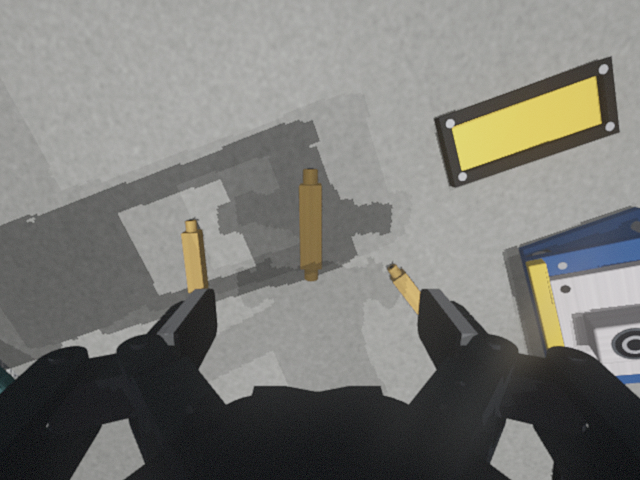

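```bash
python3 - <<'E'
from h import *
d=np.load("pics/w18.npz");K,T=d["K"],d["T"]
cv2.imwrite("pics/w18c.png",cv2.resize(d["img"][155:295,270:360],None,fx=4.2,fy=4.2,interpolation=cv2.INTER_CUBIC)[:,:,::-1])
im=d["img"].astype(int)
E
```

```text
(no output)
```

View pics/w18c.png

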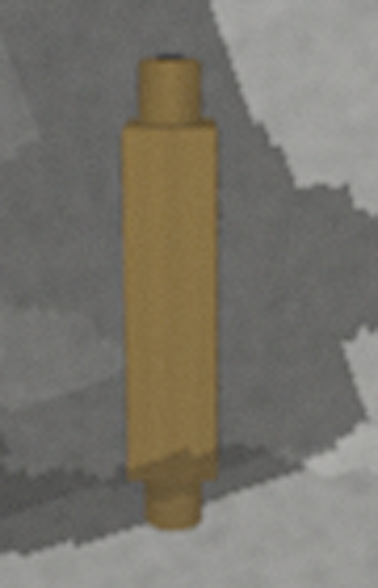

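```bash
python3 - <<'E'
from h import *
d=np.load("pics/w18.npz");K,T=d["K"],d["T"]
q=toz(K,T,[[299.8,185.2],[321.4,185.2],[321.4,268.8],[300.7,268.8]],.018)
a,b=(q[0]+q[1])/2,(q[2]+q[3])/2; e=a-b
print(q,np.linalg.norm(e),np.linalg.norm(q[0]-q[1]),np.linalg.norm(q[2]-q[3])); c=q.mean(0)
ang=np.arctan2(e[1],e[0]);print(c,np.degrees(ang))
o=obsavg(3);print(o["ee_pos"])
Rt=down(ang-np.pi/2); c=c+Rt[:,1]*-.0015
move([c[0],c[1],.009],Rt)
E
```

```text
[[0.44677139 0.10179416 0.018     ]
 [0.46255674 0.09601764 0.018     ]
 [0.4389858  0.03089962 0.018     ]
 [0.42280109 0.03682136 0.018     ]] 0.06925277670502751 0.01680909185662213 0.017234029358939595
[0.44277876 0.06638319 0.018     ] 69.92534555137804
[0.44573354 0.06445974 0.13926912]
shift [  0.7  -4.8 130.3] turn [-0. -0. -0.] deg 0.0
```

It measures 69 × 17 mm at 69.9°, so it's the large pillar. I'll descend and grip at its middle, with the tips kept about 9 mm up so they clear the nest rim.

>>> jog_arm(
  targets=[
    [0.5,-4.5,0,0,0,0],
    [0.5,-4.5,40,0,0,0],
    [0.5,-4.5,80,0,0,0],
    [0.5,-4.5,110,0,0,0],
    [0.5,-4.5,126,0,0,0],
    [0.5,-4.5,130,0,0,0],
    [0.5,-4.5,130,0,0,0],
    [0.5,-4.5,130,0,0,0],
  ],
)

```text
clock: 26.83
ee_pos: [0.4417, 0.0672, 0.01]
tcp_rot: [2.573, 1.802, 0.001]
force: [-0.1, 0.4, 0.6]
finger_gap: 0.0854
```

>>> jog_arm(
  targets=[
    [0,0,0,0,0,0],
    [0,0,0,0,0,0],
    [0,0,0,0,0,0],
    [0,0,0,0,0,0],
    [0,0,0,0,0,0],
    [0,0,0,0,0,0],
    [0,0,0,0,0,0],
    [0,0,0,0,0,0],
    [0,0,0,0,0,0],
  ],
  hand=-1,
)

```text
clock: 27.58
ee_pos: [0.4415, 0.0672, 0.01]
tcp_rot: [2.573, 1.802, 0.001]
force: [-1.3, 0.3, 9.3]
finger_gap: 0.0161
```

>>> jog_arm(
  targets=[
    [0,0,-15,0,0,0],
    [0,0,-50,0,0,0],
    [0,0,-90,0,0,0],
    [0,0,-130,0,0,0],
    [0,0,-130,0,0,0],
  ],
)

```text
clock: 28.0
ee_pos: [0.4457, 0.0673, 0.1457]
tcp_rot: [2.568, 1.799, 0.014]
force: [1.7, -0.2, -1.8]
finger_gap: 0.0158
```

```bash
python3 - <<'E'
from h import *
settle(2)
im,K,T,o=wrist("w19");print(o["ee_pos"],o["force"],o["clock"],o["finger_gap"])
move([.60,.085,.13],down(-np.pi/2))
E
```

```text
[0.44255476 0.06721681 0.14099567] [-0.24515564  0.03378678 -1.49252208] 28.1 0.015926091020202593
shift [ 71.1 143.3   9.6] turn [ 0.000e+00 -1.000e-03  1.222e+00] deg 70.0
```

View pics/w19.png

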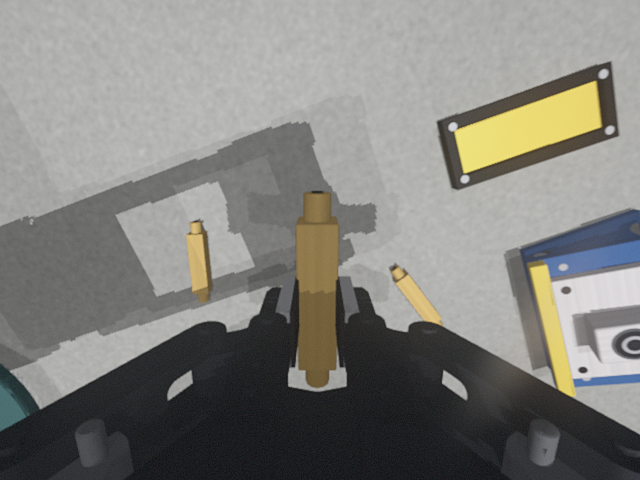

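The pillar is held straight. I'll turn it and go to its nest.

>>> jog_arm(
  targets=[
    [71,143,10,0,0,0.122],
    [71,143,10,0,0,0.244],
    [71,143,10,0,0,0.367],
    [71,143,10,0,0,0.489],
    [71,143,10,0,0,0.611],
    [71,143,10,0,0,0.733],
    [71,143,10,0,0,0.855],
    [71,143,10,0,0,0.978],
    [71,143,10,0,0,1.1],
    [71,143,10,0,0,1.222],
  ],
)

```text
clock: 28.98
ee_pos: [0.5978, 0.0849, 0.1262]
tcp_rot: [3.141, -0.01, -0.009]
force: [-1.0, 0.1, -1.0]
finger_gap: 0.0159
```

>>> jog_arm(
  targets=[
    [0,0,0,0,0,0],
    [0,0,0,0,0,0],
  ],
)

```text
clock: 29.15
ee_pos: [0.5984, 0.085, 0.1271]
tcp_rot: [-3.142, -0.005, 0.007]
force: [-0.0, 0.3, -1.4]
finger_gap: 0.0159
```

```bash
python3 - <<'E'
from h import *
settle(2)
im,K,T,o=wrist("w20");print(o["ee_pos"],o["tcp_rot"],o["force"],o["clock"],o["finger_gap"])
move([.60,.085,.13],down(-np.pi/2))
E
```

```text
[0.59901693 0.08496574 0.12801078] [-3.14154396 -0.00485294  0.00405993] [-1.06561467 -0.11211202 -0.37466014] 29.25 0.016204879238453235
shift [ 0.7 -0.  -1.6] turn [-0.     0.002  0.002] deg 0.2
```

View pics/w20.png

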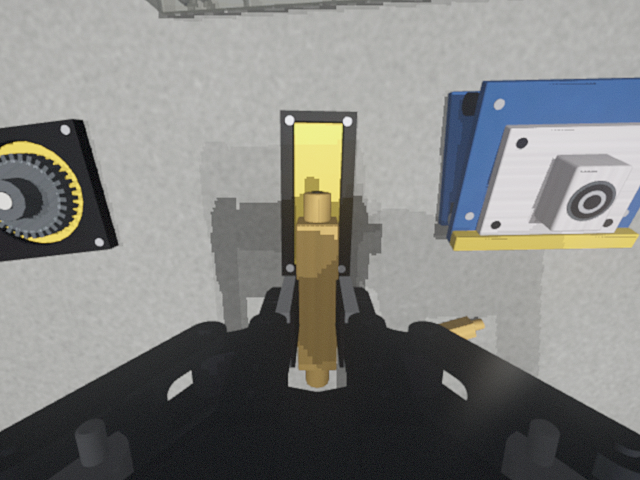

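```bash
python3 - <<'E'
from h import *
d=np.load("pics/w20.npz");K,T=d["K"],d["T"]
q=toz(K,T,[[290,121],[347,122],[290,269],[341.5,269]],.012)
c=q.mean(0);e=(q[0]+q[1]-q[2]-q[3])/2
print(q,c,np.linalg.norm(e),np.degrees(np.arctan2(e[1],e[0])))
o=obsavg(3);z=o["ee_pos"][2]
# pillar in hand: top face corner ends, far end of top face row~222, spigot; cam-measured offset
p=toz(K,T,[[296.5,222],[338.5,222]],z-.010+.018);print("pillar far end rel tcp",p.mean(0)-o["ee_pos"], "expect +.035")
move([c[0],c[1]+.0015,.032],down(-np.pi/2+np.arctan2(e[1],e[0])))
E
```

```text
[[0.68289079 0.10353857 0.012     ]
 [0.68235362 0.06210731 0.012     ]
 [0.56832187 0.1055588  0.012     ]
 [0.56846816 0.06347855 0.012     ]] [0.62550861 0.08367081 0.012     ] 0.11423977185567213 -0.8505099784620239
pillar far end rel tcp [ 0.03669227 -0.00136646  0.008     ] expect +.035
shift [25.7 -0.1 97.2] turn [-0.     0.     0.016] deg 0.9
```

>>> jog_arm(
  targets=[
    [25,0,0,0,0,0.015],
    [25,0,40,0,0,0.015],
    [25,0,75,0,0,0.015],
    [25,0,92,0,0,0.015],
    [25,0,97,0,0,0.015],
    [25,0,97,0,0,0.015],
    [25,0,97,0,0,0.015],
  ],
)

```text
clock: 30.03
ee_pos: [0.6258, 0.0851, 0.0332]
tcp_rot: [-3.141, 0.023, -0.002]
force: [0.4, -0.3, -1.0]
finger_gap: 0.0158
```

```bash
python3 - <<'E'
from rest import *
o=obsavg(3);print(o["ee_pos"],o["force"],o["clock"])
im,K,T,o=wrist("w21")
cv2.imwrite("pics/w21c.png",cv2.resize(im[100:400,200:440],None,fx=2,fy=2,interpolation=cv2.INTER_CUBIC)[:,:,::-1])
E
```

```text
[0.62653029 0.0850953  0.03419085] [ 0.36626296 -0.22160849 -1.41550392] 30.1833
```

View pics/w21c.png

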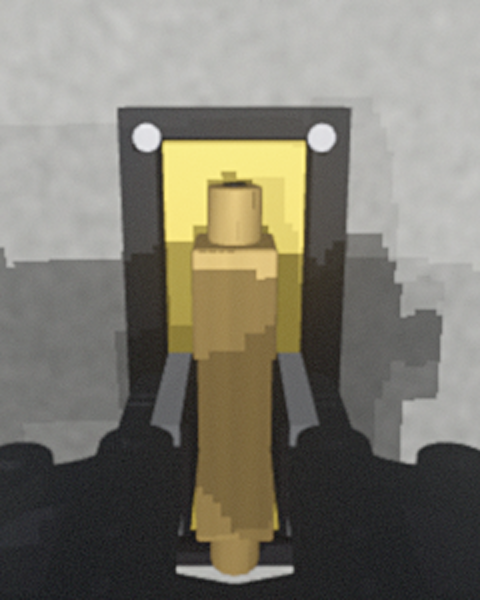

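The pillar is centred and parallel in the slot: slot columns 163–306, pillar 192–277. I'll lower it.

>>> jog_arm(
  targets=[
    [0,0,6,0,0,0],
    [0,0,11,0,0,0],
    [0,0,14,0,0,0],
    [0,0,16,0,0,0],
    [0,0,16.5,0,0,0],
    [0,0,16.5,0,0,0],
  ],
)

```text
clock: 30.73
ee_pos: [0.6244, 0.085, 0.0161]
tcp_rot: [-3.141, 0.024, 0.002]
force: [-2.7, -0.2, 4.0]
finger_gap: 0.0157
```

```bash
python3 - <<'E'
from rest import *
o=obsavg(3);print(o["ee_pos"],o["force"],o["clock"])
E
```

```text
[0.62441702 0.08501761 0.016105  ] [-3.33342689 -0.34925874  5.07736626] 30.8833
```

Contact is at the expected 16 mm, so I'll release and lift.

>>> jog_arm(
  targets=[
    [0,0,0,0,0,0],
    [0,0,0,0,0,0],
    [0,0,0,0,0,0],
    [0,0,0,0,0,0],
    [0,0,0,0,0,0],
    [0,0,0,0,0,0],
  ],
  hand=1,
)

```text
clock: 31.38
ee_pos: [0.6251, 0.085, 0.0159]
tcp_rot: [-3.141, 0.024, -0.0]
force: [-1.3, -0.3, -0.5]
finger_gap: 0.0846
```

>>> jog_arm(
  targets=[
    [0,0,-15,0,0,0],
    [0,0,-40,0,0,0],
    [0,0,-80,0,0,0],
    [0,0,-120,0,0,0],
    [0,0,-150,0,0,0],
    [0,0,-150,0,0,0],
  ],
)

```text
clock: 31.88
ee_pos: [0.6297, 0.0852, 0.1733]
tcp_rot: [-3.141, 0.024, -0.02]
force: [0.8, -0.4, 0.5]
finger_gap: 0.0854
```

```bash
python3 - <<'E'
from h import *
settle(2)
im,K,T,o=wrist("w22");print(o["ee_pos"],o["force"],o["clock"],o["finger_gap"])
E
```

```text
[0.62611645 0.08504727 0.16765076] [-0.95985919  0.22372426 -0.94225654] 31.9833 0.08491790490576778
```

View pics/w22.png

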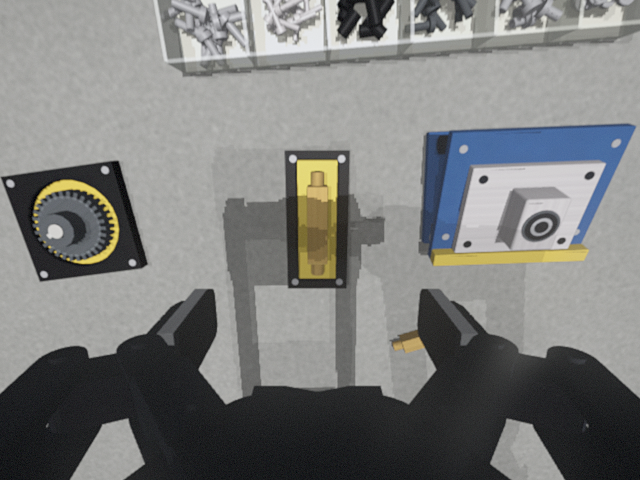

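The pillar is down in its slot at (317,224), and the large gear and plate look right in the same view. I'll move the arm clear for a final overall check.

>>> jog_arm(
  targets=[
    [-150,0,-60,0,0,0],
    [-150,0,-60,0,0,0],
    [-150,0,-60,0,0,0],
    [-150,0,-60,0,0,0],
    [-150,0,-60,0,0,0],
    [-150,0,-60,0,0,0],
  ],
)

```text
clock: 32.53
ee_pos: [0.4727, 0.0874, 0.225]
tcp_rot: [-3.141, 0.023, 0.003]
force: [0.2, -0.0, 1.1]
finger_gap: 0.0857
```

```bash
python3 - <<'E'
from h import *
settle(4)
s=r.snapshot("scene");cv2.imwrite("pics/s9.png",cv2.resize(s["image"][120:440,90:490],(800,640),interpolation=cv2.INTER_CUBIC)[:600][:,:,::-1])
print(r.observe()["clock"])
s=r.snapshot("top");cv2.imwrite("pics/t9.png",cv2.resize(s["image"][140:310,130:470],None,fx=2.35,fy=2.35,interpolation=cv2.INTER_CUBIC)[:,:,::-1])
E
```

```text
32.7833
```

View pics/s9.png

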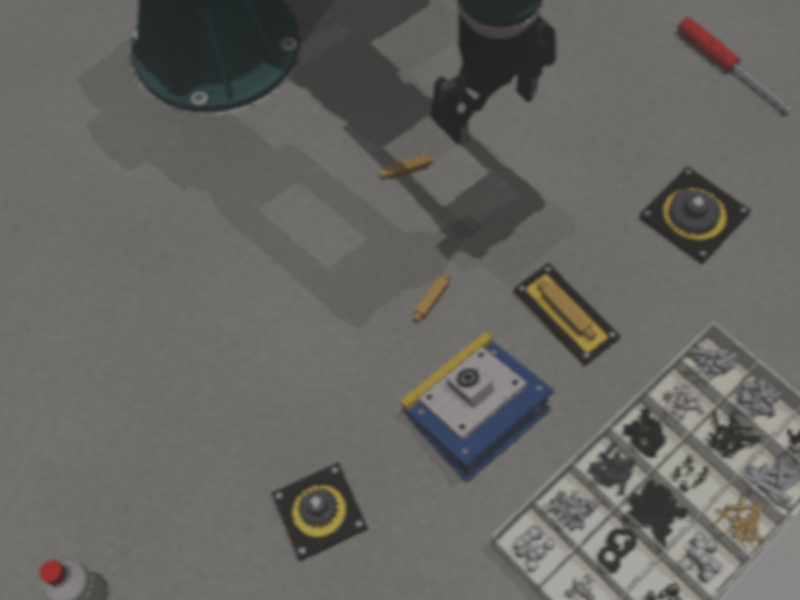

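View pics/t9.png

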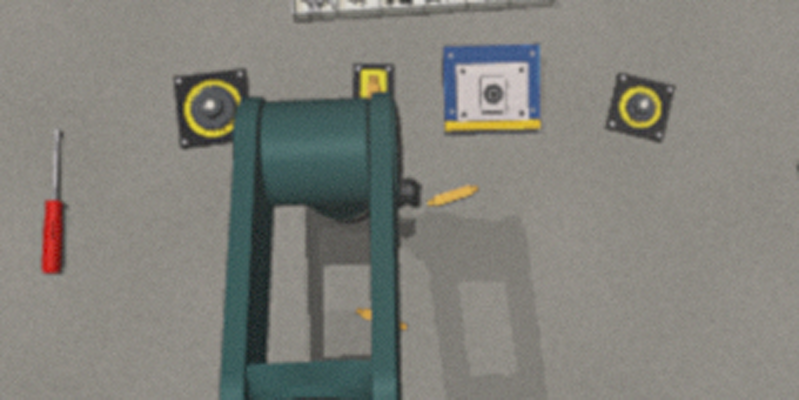

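The scene view shows all four parts placed: large gear (695,212), pillar (567,310), plate (470,385) and small gear (320,508). The screwdriver, bottle and spare pillars are where they were. Handing in.

```bash
python3 -c "
from bench import r
print(r.sign_off())"
```

```text
the job is handed in; nothing more can be done
None
```

All four parts are set out and the job is handed in, at about 33 s on the robot's clock. The large gear, small gear and largest brass pillar were each lowered into their own nests until they touched bottom. The bearing plate was laid on the sloped rest, slid down to the yellow ledge and released there.

- **Final pictures:** both gears sit hub up inside their recesses with yellow showing all round, and the pillar lies straight in its slot. The plate is flat and centred, bearing side up, with a long edge along the ledge. In the last overall view the robot touches nothing, and the screwdriver, oil bottle and two smaller pillars look unmoved.
- **Forces:** contact was at the expected height each time, and no reading passed about 12 N.
- **Disagreements:** the wrist camera placed things up to about 8 mm differently from the top camera, so I positioned from the wrist camera. The finger opening also read 2–3 mm under each part's true width. No check failed.

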